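# Fit the resin mixer's pot and hold its run key turned

## Task

Get the bench resin mixer ready for a dry run: first set the empty mixing pot fully down on the mixer's two alignment pegs (either way round) and let go of it. Then take the red run key from the wooden block, work it past the lock's sticky pins until it is fully home, and turn it a quarter turn clockwise, which slides the latch over the pot's foot. The key springs back, so finish while still holding it in and turned, and do not shove or knock over the bottle, cup, tape measure or stirring stick.

Things in the scene. Friction and masses are not known exactly. Their poses are not given: they have to be found in the camera images.
- mixer: Resin mixer, grey box fixed to the bench, 130 (x) x 250 (y) x 40 mm; origin at the centre of its underside, z up, front facing -x. On its left half (+y) the pot seat; on its right half a black console, top 60 mm above the bench, with a lock barrel (49 mm diameter, rim 95 mm above the bench), a red stop button and a green lamp (both under 80 mm).
- pot_seat (a point): Centre of the pot seat, at mixer-local (0, 60, 40) mm, axes as the mixer's. Two upright steel pegs stand 34 mm from it along +y and -y: 10 mm diameter, 12 mm high, the top 5 mm coned. Between them a drive coupling, 23 mm diameter, 7 mm high. The seated pot's origin is at this point, its y along the mixer's y.
- pot: Closed empty mixing pot, about 0.45 kg: square aluminium foot 96 x 96 x 14 mm, steel bowl 76 mm diameter, black lid 81 mm diameter, its top 72 mm up, a bar grip on it. Origin: centre of the underside. The foot has two 12 mm through holes 34 mm from the centre along +y and -y for the pegs (1 mm to spare all round) and a 29 mm centre hole. Half a turn is the same. Loose.
- pot_grip (a point): Centre of the pot's black bar grip, 97 mm above the pot's underside on its axis: bar 66 mm long (pot's x), 16 mm thick (y), 18 mm high; the lid is 25 mm below this point.
- key_block: Oak block 84 (x) x 40 (y) x 36 mm, fixed to the bench; origin at the centre of its underside. The key stands upright in its slot at local x = -20 mm; three short hex keys stick up to 23 mm out of its other end (x = +16 to +34 mm).
- run_key: Run key, 0.06 kg, upright in the block's slot, blade down. Origin on its axis at the underside of its steel collar (22 mm diameter, 5 mm thick), which rests on the block at first and on the lock's face when home. Blade: 16 mm wide (key x), 4.5 mm thick (key y), reaching 29 mm below the origin, the lower 11 mm pointed. z up; half a turn is the same.
- key_bow (a point): Centre of the key's red plastic bow, 29 mm above the key's origin: 40 mm wide (x), 12 mm thick (y), 34 mm high (from 12 to 46 mm above the origin).
- lock_mouth (a point): Centre of the keyway's mouth, at mixer-local (0, -85, 91) mm, 4 mm below the barrel's rim (28 mm opening), axes as the mixer's. At rest the slot runs along mixer x: 18 x 6.3 mm, 30 mm deep, long sides flared 3 mm. Sprung pins press on the blade's narrow edges 8 and 15 mm down; each pair takes some 8 to 12 N down to pass, a little less when wiggled along x. Home: key origin here.
- plug (a joint): Turn of the lock plug in rad: 0 at rest (keyway along mixer x), growing clockwise seen from above to the stop at 1.57. It springs back to 0 when let go; about 0.03 N m at rest to 0.12 N m at the stop. The key has some 0.1 rad of play in it.
- latch (a joint): Travel of the steel latch fork in m, driven by the plug at 9.2 mm per rad: 0 drawn back; from about 0.006 it lies over the edge of a seated pot's foot, 0.0144 at the plug's stop. Out, it bars the pot from seating.
- epoxy_a: White plastic epoxy bottle with black cap, 58 mm diameter, 160 mm high, standing behind the mixer; origin at its underside. A bystander.
- mix_cup: White cup, 72 mm diameter, 75 mm high; origin at its underside. A bystander.
- tape_measure: Yellow tape measure 37 x 77 x 62 mm; origin at its underside. A bystander.
- stir_stick: Wooden stirring stick 18 x 152 x 9 mm, lying; origin at its underside. A bystander.
Mind the look-alikes: they are no part of the job. Leave any turquoise look-alike of the pot alone.

How it is judged:
On the way, in this order (a step that is already met when the one before it is completed fails the run):
1. the pot sits fully down on the mixer's pegs and has been let go, the key not yet turned (x of pot in the frame of pot_seat between -0.003 and 0.003 m and y of pot in the frame of pot_seat between -0.003 and 0.003 m and z of pot in the frame of pot_seat below 0.0025 m and angle between the y axis of pot and the y axis of mixer, either way round below 0.1 rad and angle between pot's own z axis and vertical below 0.05 rad and contact force between the fingers and pot below 0.1 N and value of joint plug below 0.2 rad), for 0.2 s.
2. the key is fully home in the lock, not yet turned (x of pot in the frame of pot_seat between -0.003 and 0.003 m and y of pot in the frame of pot_seat between -0.003 and 0.003 m and z of pot in the frame of pot_seat below 0.0025 m and angle between the y axis of pot and the y axis of mixer, either way round below 0.1 rad and angle between pot's own z axis and vertical below 0.05 rad and horizontal distance between run_key and lock_mouth below 0.003 m and z of run_key in the frame of lock_mouth between -0.003 and 0.003 m and angle between run_key's own z axis and vertical below 0.12 rad and value of joint plug below 0.35 rad), for 0.1 s.
At the end, for the whole second after the job is handed in: For the last second: pot on its pegs (3 mm sideways, 2.5 mm height, 0.1 rad, upright), key home (3 mm) and upright, plug past 1.25 rad and still, latch out over 10 mm, fingers gripping the key with over 1 N, arm clear of the pot, bystanders within 30 mm of where they stood (x of pot in the frame of pot_seat between -0.003 and 0.003 m and y of pot in the frame of pot_seat between -0.003 and 0.003 m and z of pot in the frame of pot_seat below 0.0025 m and angle between the y axis of pot and the y axis of mixer, either way round below 0.1 rad and angle between pot's own z axis and vertical below 0.05 rad and horizontal distance between run_key and lock_mouth below 0.003 m and z of run_key in the frame of lock_mouth between -0.003 and 0.003 m and angle between run_key's own z axis and vertical below 0.12 rad and value of joint plug above 1.25 rad and value of joint latch above 0.01 m and velocity of joint plug below 0.3 rad/s and contact force between the fingers and run_key above 1 N and contact force between the arm and pot below 1 N); the arm keeps its last pose, push and grip.
It fails at once if the epoxy bottle is shoved more than 30 mm or knocked over (distance of epoxy_a from where it was at the start of the episode above 0.03 m or angle between epoxy_a's own z axis and vertical above 0.5 rad).
It fails at once if the paper cup is shoved more than 30 mm or knocked over (distance of mix_cup from where it was at the start of the episode above 0.03 m or angle between mix_cup's own z axis and vertical above 0.5 rad).
It fails at once if the tape measure is shoved more than 30 mm or knocked over (distance of tape_measure from where it was at the start of the episode above 0.03 m or angle between tape_measure's own z axis and vertical above 0.5 rad).
It fails at once if the stirring stick is shoved more than 30 mm or knocked over (distance of stir_stick from where it was at the start of the episode above 0.03 m or angle between stir_stick's own z axis and vertical above 0.5 rad).
It also fails if it takes over 67 s, if anything falls off the work surface, if the arm or the gripper's body presses on something with over 40 N, if the wrist force passes 120 N, or if a joint passes its speed limit or range.

## Robot

A 6-joint arm with a two-finger parallel gripper is mounted at the origin on the work surface; the furniture and walls round the work are solid. World frame = base frame: x ahead of the robot, y to its left, z up, the work surface at z = 0. Lengths are in m, angles in rad, forces in N, time in s.
With the tool pointing down it reaches from about 0.375 to 0.9 m from the base axis. Payload 3.1 kg.
Tool frame: the origin (TCP) lies on the centre line of the jaws, within the pads' length; the fingertips stand 25 mm ahead of it and the grasp point (between the pads) lies 6 mm ahead of it; x points along the fingers, y is the direction in which the jaws open and shut, and the axes are right-handed (so a half turn about x gives the same grasp; the last joint's range is limited). The gripper opens to 87 mm and grips with 3 to 60 N. Pads are 19 mm wide; open, the fingers measure 117 mm over their backs; the gripper's body (75 mm by 190 mm) begins 51 mm behind the grasp point.
Start: joints at [-1.409, 0.527, 1.433, -0, 1.181, -0.178], TCP at [0.208, -0.589, 0.248] pointing down, gripper open.
Joint ranges: [-3.08, 3.08], [-0.75, 2.2], [0.22, 2.44], [-1.43, 4.57], [0, 2.65], [-2.85, 2.85]. Speed limits (rad/s): [2.79, 2.79, 3.14, 3.14, 3.14, 3.14].

## Interface

Orientations are given as a unit quaternion [x, y, z, w].
In Python, from rig import robot gives the robot as it stands. The module is installed in compiled form; this text tells all that it offers.
- The arm moves only by the tool move_arm, never from a script. Its argument "commands" is a list of rows, each a list of 5 numbers: the gripper's target within -1 to 1 (shut at 1, half-way at 0, fully open at -1), then the shift along the tool's x, y, z in mm, then the turn about the tool's x in degrees. A call has 1 to 8 rows; each row is the pose to reach, as a shift and turn from the pose commanded when the call began, along the tool's axes at that moment; what a row does not reach only later rows make up. A row lasts 1/12 s, in which the tool goes at most 41.7 mm and 7.16 degrees, less where a joint would pass 70% of its speed; a pose out of reach is approached as far as the arm can. A call with a gripper value outside its range is refused whole. The fingers move at their own pace and stop on an object; "newtons" is the grip in N (left out, the last holds). Time passes only in rows, so rows that repeat a pose let the fingers close. It gives the time, the measured TCP pose, the force and the opening at its end, in the units of the state.
- robot.get_obs(): the state, without advancing time (a new reading comes with each control period).
- robot.camera(name): name is "scene" or "top" or "wrist"; returns a dict with "image" (384x512x3 uint8, red, green, blue), "fx", "fy", "cx", "cy" (pixels), "xyz" and "rotation" of the camera in the world; the wrist camera has in their place "tool_from_camera" (4x4, takes a point from camera to tool coordinates, whose origin is the TCP and whose axes are the tool frame's). Camera axes: x right, y down, z forward; pixel columns grow to the right and rows downward; lengths in m; the calibration is good to about 2 mm. A picture is of the moment at which its call begins: read the wrist's pose just before it. There is no depth.
- robot.hand_in(): hands the job in, once; it reports no verdict.
Trained networks look in a picture, given as the dict that the camera call returned (one of the last four; its "shot" number tells which), for a name from the list of things; names that differ only in an ending like _2 or _b are one class to them, and where a whole thing is asked for, a point or a joint stands for the part that bears it (a point fixed in the world has none). Each returns a list of dicts, best first, with "p" (0 to 1); they miss things now and then, are a little off and sometimes report something else, mostly with a low value. They report only what shows in the picture. A call takes as long as a camera call. They do not tell look-alikes from the thing itself.
- robot.regions_of(picture, name): "pixels" (384x512 bool, what is visible of it) and "bbox" ([left, top, right, bottom] in pixels, round what is visible of it).
The state is a dict: "time": time; "q": joint angles; "joint_velocities": joint speeds; "joint_torque": joint torques, N m; "position": TCP position; "tool_rot": TCP orientation; "ft_force": force on the tool from outside, world axes, zero at the start; "moment": the same for the moment, N m; "grip_width": finger opening in m.
Only numpy, scipy, OpenCV 4.12 (cv2) and the standard library are available. Lean on these libraries where they do the work, as an engineer would, in place of code of your own. Each camera call takes 0.05 s, during which the arm holds its last target.

## Working session

There is one attempt and no reset: what is moved stays moved. The work goes in short steps, Python scripts to look and compute and a tool call to move; the robot and the scene stay as the last step left them, time stands still between calls to the robot, and variables do not carry over. Pictures are saved under pics/ and viewed, and the job is handed in when it is done.

Besides the shell and the picture viewer there is one more tool, called after "Emit:" as a command line: name --pt "numbers of a row" for each row, then --argument value for the rest. move_arm: Moves the arm, as the interface text tells. Its arguments: {"type":"object","properties":{"commands":{"type":"array","items":{"type":"array","items":{"type":"number"}}},"newtons":{"type":"number"}},"required":["commands"]}

```bash
mkdir -p pics; ls
cat > h.py <<'E'
import numpy as np,cv2
from rig import robot
from scipy.spatial.transform import Rotation as R
def snap(n,f):
    c=robot.camera(n); cv2.imwrite('pics/'+f+'.png',c['image'][:,:,::-1]); return c
def cam(c,obs=None):
    if 'tool_from_camera' in c:
        T=np.eye(4);T[:3,:3]=R.from_quat(obs['tool_rot']).as_matrix();T[:3,3]=obs['position']
        M=T@np.array(c['tool_from_camera']);return M[:3,:3],M[:3,3]
    r=np.array(c['rotation']); 
    if r.shape!=(3,3): r=R.from_quat(r).as_matrix()
    return r,np.array(c['xyz'])
def onz(c,u,v,z,obs=None):
    r,t=cam(c,obs); d=r@np.array([(u-c['cx'])/c['fx'],(v-c['cy'])/c['fy'],1]); return t+d*(z-t[2])/d[2]
def proj(c,p,obs=None):
    r,t=cam(c,obs); q=r.T@(np.array(p)-t); return c['cx']+c['fx']*q[0]/q[2],c['cy']+c['fy']*q[1]/q[2]
E
python3 - <<'E'
from h import *
o=robot.get_obs();print(o)
for n in('scene','top','wrist'):
    c=snap(n,n+'0');print({k:c[k] for k in c if k!='image'})
    for nm in('mixer','pot','pot_grip','key_block','run_key','key_bow','epoxy_a','mix_cup','tape_measure','stir_stick'):
        for d in robot.regions_of(c,nm):
            if d['p']>.2: 
                ys,xs=np.nonzero(d['pixels']);print(n,nm,round(d['p'],2),d['bbox'],xs.mean().round(1),ys.mean().round(1))
E
```

```text
pics
{'time': 0.0, 'q': array([-1.40948673e+00,  5.28453839e-01,  1.43388817e+00, -1.05807631e-05,
        1.18143501e+00, -1.78491194e-01]), 'joint_velocities': array([-0.00042511, -0.00014088, -0.00028839,  0.00028305,  0.00053874,
        0.00206837]), 'joint_torque': array([ 1.05116083e-03, -4.40034592e+01, -1.76592243e+01,  6.33698283e-02,
        5.82089857e-02, -1.53938836e-04]), 'position': array([ 0.20823079, -0.58856665,  0.24658367]), 'tool_rot': array([ 0.6969281 ,  0.12033419, -0.69692175,  0.11878961]), 'ft_force': array([ 0.06180923, -0.57067027, -0.30755104]), 'moment': array([0.02897587, 0.06248292, 0.03227823]), 'grip_width': 0.08687186198018247}
{'fx': 437.2832577146617, 'fy': 437.2832577146617, 'cx': 257.3668638730612, 'cy': 191.24585084454952, 'xyz': array([ 0.02748294, -1.01772939,  0.51741298]), 'rotation': array([ 0.82234677, -0.27150623,  0.14783587, -0.47767636]), 'shot': 1}
scene mixer 0.95 [225.1, 158.6, 301.6, 211.6] 265.9 185.3
scene pot 0.77 [141.0, 216.4, 216.7, 297.2] 176.6 260.3
scene pot 0.64 [176.8, 190.9, 225.7, 228.0] 196.6 208.6
scene pot 0.28 [
[... 1941 characters left out ...]
asure 0.6 [301.2, 123.7, 329.3, 164.8] 314.8 143.3
top stir_stick 0.87 [337.9, 171.6, 351.7, 236.1] 341.2 198.4
top stir_stick 0.61 [199.5, 212.9, 250.2, 262.8] 225.4 236.5
{'fx': 274.4590307941009, 'fy': 274.4590307941009, 'cx': 255.98353969300945, 'cy': 193.5265101158075, 'tool_from_camera': array([[ 3.43682047e-04, -2.82248674e-01,  9.59341216e-01,
        -1.37543115e-01],
       [ 9.99999704e-01,  7.58020709e-04, -1.35229889e-04,
        -2.85000012e-04],
       [-6.89032052e-04,  9.59340978e-01,  2.82248851e-01,
        -7.71116930e-02],
       [ 0.00000000e+00,  0.00000000e+00,  0.00000000e+00,
         1.00000000e+00]]), 'shot': 3}
wrist pot 0.86 [93.2, 44.4, 201.8, 129.2] 154.0 88.5
```

View pics/scene0.png

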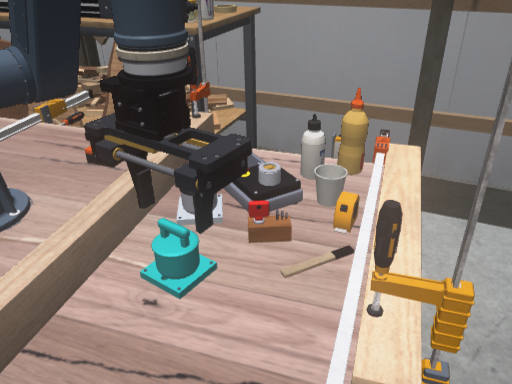

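View pics/top0.png

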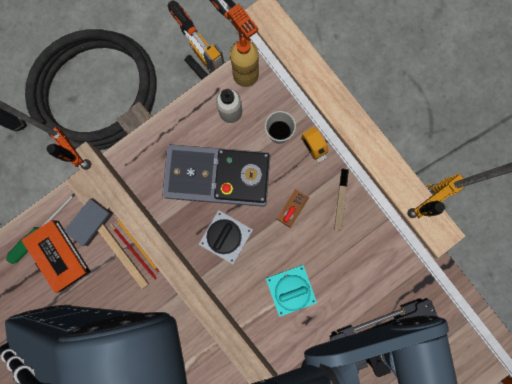

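View pics/wrist0.png

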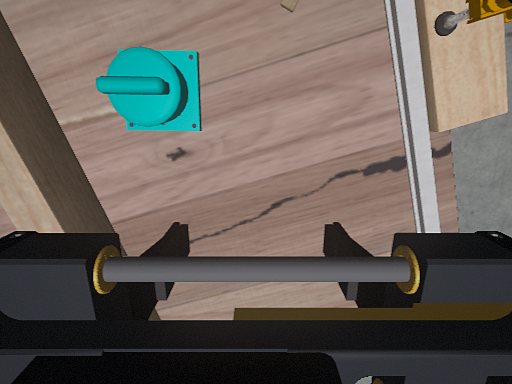

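The real pot (silver foot, black lid) is at top (225,237). The turquoise look-alike is at (291,290), the mixer at (216,175) and the key block at (293,208). I'll enlarge the top picture to measure them.

Run:
```python
from h import *
c=robot.camera('top')
im=c['image'][:,:,::-1]
cv2.imwrite('pics/topz.png',cv2.resize(im[130:275,150:350],None,fx=4,fy=4,interpolation=cv2.INTER_CUBIC))
for n,u,v,z in(('pot grip',225,236,.106),('mixerc',216,175,.04),('block',293,208,.036),('bottle',229,105,.1),('cup',280,126,.07),('tape',315,143,.06),('stick',341,198,.01)):
    print(n,onz(c,u,v,z).round(4))
```

```text
pot grip [ 0.3963 -0.2915  0.106 ]
mixerc [ 0.5435 -0.2671  0.04  ]
block [ 0.4606 -0.4488  0.036 ]
bottle [ 0.6961 -0.305   0.1   ]
cup [ 0.6516 -0.4218  0.07  ]
tape [ 0.6113 -0.5036  0.06  ]
stick [ 0.4842 -0.5679  0.01  ]
```

View pics/topz.png

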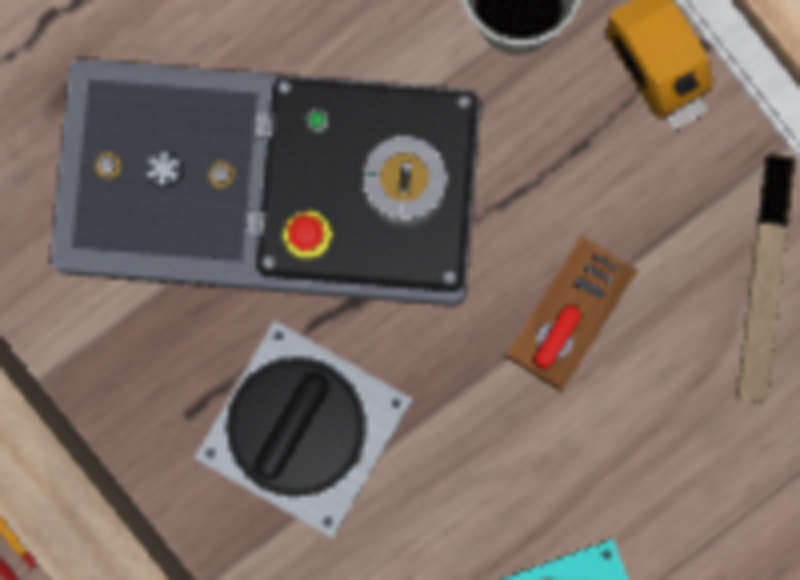

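Run:
```python
from h import *
c=robot.camera('top')
def P(u,v,z): return onz(c,150+(u-1.5)/4,130+(v-1.5)/4,z)
def yaw(a,b): d=b-a; return np.degrees(np.arctan2(d[1],d[0])),np.hypot(*d[:2])
p1=P(221,174,.051);p2=P(108,165,.051);print('pegs',p1,p2,(p1+p2)/2,yaw(p1,p2));print('coup',P(164,170,.047))
l=P(404,178,.091);s=(p1+p2)/2;print('lock',l,yaw(l,s))
a=P(270,466,.106);b=P(313,385,.106);print('grip',a,b,(a+b)/2,yaw(a,b))
q=[P(*x,.014) for x in((276,322),(411,402),(333,537),(196,456))];print('foot',np.mean(q,0),yaw(q[0],q[1]),yaw(q[3],q[0]))
a=P(542,361,.08);b=P(572,313,.08);print('bow',a,b,(a+b)/2,yaw(a,b))
q=[P(*x,.036) for x in((586,238),(637,268),(558,390),(507,356))];print('block',np.mean(q,0),yaw(q[3],q[0]),yaw(q[2],q[1]))
o=robot.get_obs();print(R.from_quat(o['tool_rot']).as_matrix().round(3),o['position'])
```

```text
pegs [ 0.54699414 -0.24184461  0.051     ] [ 0.55393992 -0.17497961  0.051     ] [ 0.55046703 -0.20841211  0.051     ] (np.float64(84.06951727715209), np.float64(0.06722478607518996))
coup [ 0.55078433 -0.20753407  0.047     ]
lock [ 0.53624651 -0.3510932   0.091     ] (np.float64(84.30832630169199), np.float64(0.14338798772152017))
grip [ 0.37418094 -0.27361278  0.106     ] [ 0.4186754  -0.29828239  0.106     ] [ 0.39642817 -0.28594758  0.106     ] (np.float64(-29.005842556662994), np.float64(0.050875797494593804))
foot [ 0.39610465 -0.28561802  0.014     ] (np.float64(-121.89799407474533), np.float64(0.09521505210675986)) (np.float64(-31.761417352596432), np.float64(0.0939293277874295))
bow [ 0.43047412 -0.42751834  0.08      ] [ 0.45758578 -0.445431    0.08      ] [ 0.44402995 -0.43647467  0.08      ] (np.float64(-33.452724802288024), np.float64(0.03249470244616832))
block [ 0.46098121 -0.44801495  0.036     ] (np.float64(-35.177525650580336), np.float64(0.08491681657194144)) (np.float64(-34.42863098249828), np.float64(0.08678402425273989))
[[-0.     0.333 -0.943]
 [ 0.    -0.943 -0.333]
 [-1.    -0.     0.   ]] [ 0.20832321 -0.58923824  0.24754368]
```

```bash
cat >> h.py <<'E'
def plan(x,y,z,yaw,say=''):
    # yaw: world angle of tool y; z,x,y of TCP
    o=robot.get_obs();M=R.from_quat(o['tool_rot']).as_matrix()
    cur=np.degrees(np.arctan2(M[1,1],M[0,1]));d=np.array([x,y,z])-o['position']
    print(say,'now',o['position'].round(4),'yaw',cur.round(2),'tilt',M[:,0].round(4),'t',round(o['time'],2),'q6',o['q'][5].round(2))
    s=M.T@d*1000;print(' shift',s.round(1),'turn',round(-((yaw-cur+180)%360-180),2))
E
python3 -c "
from h import *
plan(.396,-.286,.21,-120.5)"
```

```text
now [ 0.2083 -0.5892  0.2475] yaw -70.53 tilt [-0.  0. -1.] t 1.75 q6 -0.18
 shift [  37.5 -223.3 -278. ] turn 49.97
```

Emit:
move_arm --pt "-1 0 -25 -32 6" --pt "-1 0 -50 -62 12" --pt "-1 0 -75 -93 18" --pt "-1 5 -100 -125 25" --pt "-1 10 -125 -156 31" --pt "-1 20 -150 -187 37" --pt "-1 28 -175 -218 43" --pt "-1 37 -200 -249 49" --newtons 40

```text
time: 2.42
position: [0.3772, -0.3162, 0.2107]
tool_rot: [0.684, -0.182, -0.683, -0.182]
ft_force: [1.1, -0.2, -0.6]
grip_width: 0.0871
```

Emit:
move_arm --pt "-1 0 -15 -25 1" --pt "-1 0 -15 -25 1" --pt "-1 0 -15 -25 1"

```text
time: 2.67
position: [0.4069, -0.3168, 0.2108]
tool_rot: [0.683, -0.185, -0.682, -0.185]
ft_force: [0.4, -1.0, -0.7]
grip_width: 0.0871
```

Run:
```python
from h import *
plan(.396,-.286,.103,-120.5)
o=robot.get_obs();c=snap('wrist','w1')
for p in((.396,-.286,.106),): print(proj(c,p,o))
cv2.imwrite('pics/w1.png',cv2.resize(c['image'][:,:,::-1],(768,576)))
```

```text
now [ 0.4069 -0.3168  0.2108] yaw -120.33 tilt [ 7.0e-04 -1.4e-03 -1.0e+00] t 2.67 q6 1.22
 shift [107.7 -21.2  25.1] turn 0.17
(np.float64(233.60842343752375), np.float64(224.58373218943674))
```

View pics/w1.png

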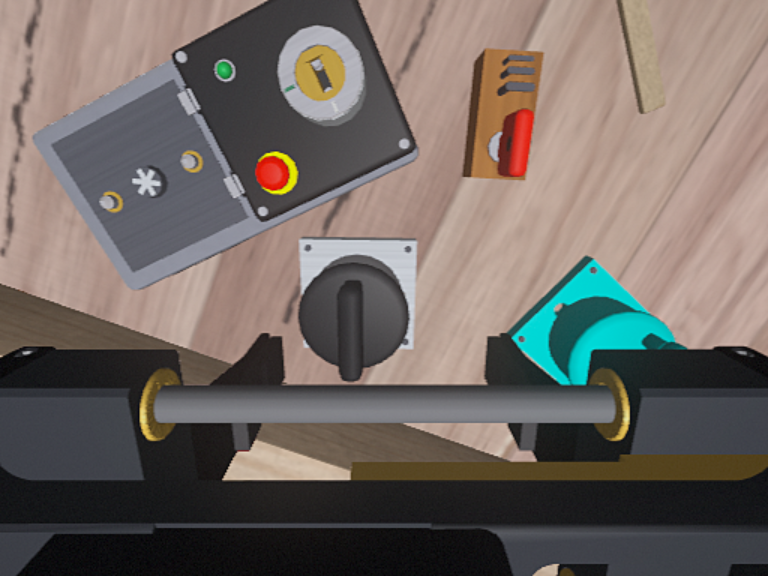

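Run:
```python
from h import *
t=robot.camera('top');s=robot.camera('scene');o=robot.get_obs();w=robot.camera('wrist')
def W(u,v,z): return onz(w,(u-.25)/1.5,(v-.25)/1.5,z,o)
def yaw(a,b): d=b-a; return np.degrees(np.arctan2(d[1],d[0])),np.hypot(*d[:2])
a=W(350,286,.106);b=W(349,376,.106);print('grip',(a+b)/2,yaw(b,a))
q=[W(300,239,.014),W(417,239,.014)];print('foot far edge mid',np.mean(q,0),yaw(*q))
p1=W(189,159,.051);p2=W(109,202,.051);print('pegs',(p1+p2)/2,yaw(p1,p2));print('coup',W(147,182,.047))
print('lock',W(320,75,.091));a=W(520,113,.082);b=W(516,172,.082);print(a,b,(a+b)/2,yaw(a,b))
im=s['image'].copy()
for z,col in((.04,(255,0,0)),(.08,(0,255,0)),(.12,(0,0,255))):
    A=onz(t,150,214,z);B=onz(t,230,319,z)
    cv2.line(im,*[tuple(int(k) for k in proj(s,p)) for p in(A,B)],col,1)
    print(z,A,B)
cv2.imwrite('pics/s2.png',im[:,:,::-1])
im=t['image'].copy();cv2.line(im,(150,214),(230,319),(255,0,0),1);cv2.imwrite('pics/t2.png',cv2.resize(im[150:384,50:300,::-1],None,fx=2.4,fy=2.4))
```

```text
grip [ 0.39711557 -0.28764484  0.106     ] (np.float64(-32.49085177818235), np.float64(0.06112507291685498))
foot far edge mid [ 0.43485704 -0.31107526  0.014     ] (np.float64(-120.53695634206866), np.float64(0.09549102555262501))
pegs [ 0.54814639 -0.21126043  0.051     ] (np.float64(85.07704492842477), np.float64(0.06707110980824128))
coup [ 0.54905919 -0.20790111  0.047     ]
lock [ 0.53358663 -0.35157377  0.091     ]
[ 0.45776998 -0.44323271  0.082     ] [ 0.42821358 -0.42658186  0.082     ] [ 0.44299178 -0.43490728  0.082     ] (np.float64(150.6048847523222), np.float64(0.03392391084153099))
0.04 [ 0.45381603 -0.10906129  0.04      ] [ 0.20468551 -0.2947865   0.04      ]
0.08 [ 0.45104936 -0.11828407  0.08      ] [ 0.21039668 -0.29768911  0.08      ]
0.12 [ 0.44828269 -0.12750685  0.12      ] [ 0.21610784 -0.30059172  0.12      ]
```

View pics/s2.png

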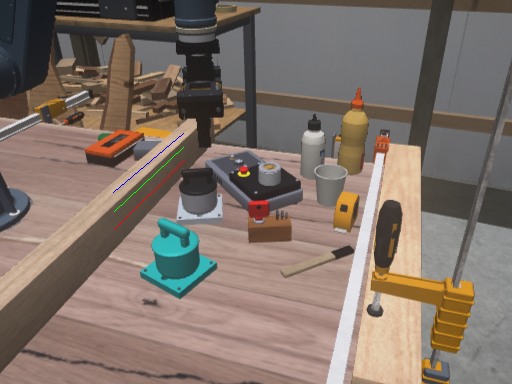

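View pics/t2.png

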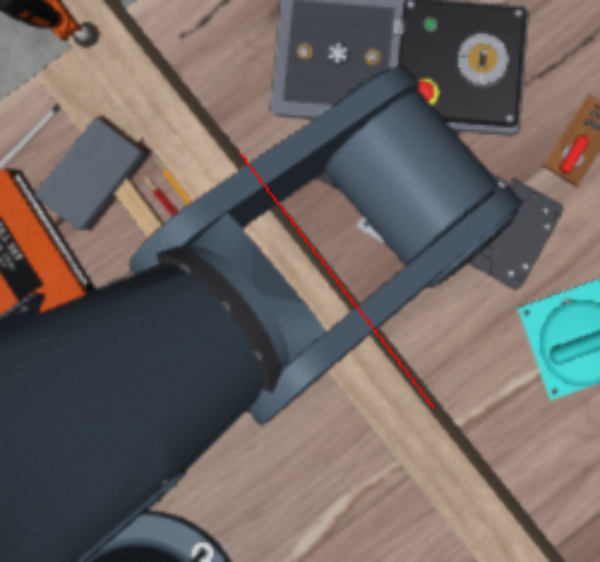

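Run:
```python
import cv2
im=cv2.imread('pics/s2.png');cv2.imwrite('pics/s2z.png',cv2.resize(im[100:330,0:260],None,fx=3,fy=3,interpolation=cv2.INTER_CUBIC)[:600])
```

```text
(no output)
```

View pics/s2z.png

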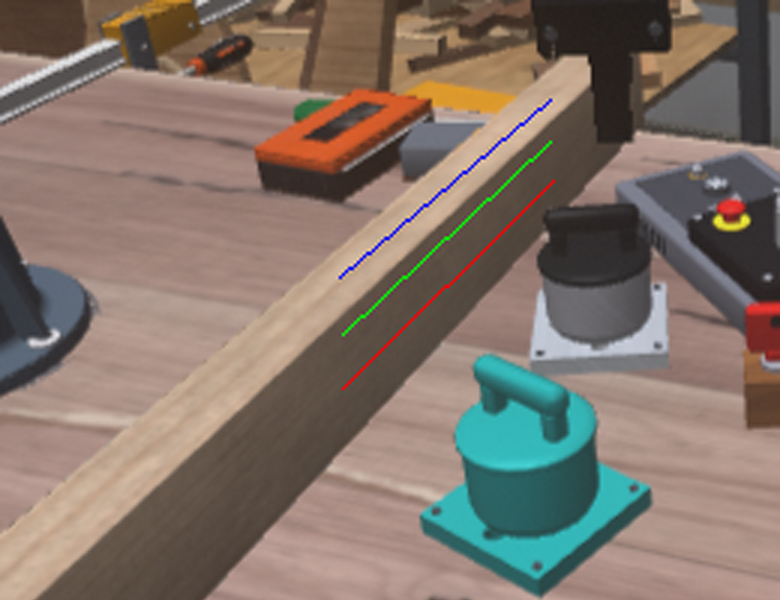

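The beam is about 85 mm high and 100 mm from the pot, so it's clear. Next I descend on the pot grip.

```bash
python3 -c "
from h import *
plan(.396,-.2865,.103,-120.6)"
```

```text
now [ 0.4048 -0.3177  0.2107] yaw -120.61 tilt [-2.e-04 -1.e-04 -1.e+00] t 2.87 q6 1.22
 shift [107.7 -22.4  23.4] turn -0.01
```

Emit:
move_arm --pt "-1 20 -22 23.5 0" --pt "-1 40 -22 23.5 0" --pt "-1 60 -22 23.5 0" --pt "-1 80 -22 23.5 0" --pt "-1 95 -22 23.5 0" --pt "-1 107 -22 23.5 0" --pt "-1 107 -22 23.5 0" --pt "1 107 -22 23.5 0" --newtons 40

```text
time: 3.53
position: [0.3957, -0.2866, 0.1033]
tool_rot: [-0.682, 0.186, 0.682, 0.187]
ft_force: [0.2, 0.1, 0.2]
grip_width: 0.0844
```

Emit:
move_arm --pt "1 0 0 0 0" --pt "1 0 0 0 0" --pt "1 0 0 0 0" --pt "1 0 0 0 0" --pt "1 0 0 0 0" --pt "1 0 0 0 0"

```text
time: 4.03
position: [0.3966, -0.2861, 0.1039]
tool_rot: [0.682, -0.186, -0.682, -0.186]
ft_force: [0.6, 0.5, -0.7]
grip_width: 0.048
```

Run:
```python
from h import *
plan(.55,-.2085,.2,-95.5)
o=robot.get_obs();c=snap('wrist','w2');cv2.imwrite('pics/w2.png',cv2.resize(c['image'][:,:,::-1],(768,576)))
print(o['ft_force'],o['moment'],o['grip_width'])
```

```text
now [ 0.3966 -0.2861  0.1039] yaw -120.52 tilt [ 4.e-04 -5.e-04 -1.e+00] t 4.03 q6 1.25
 shift [ -96.1 -144.7  -92.7] turn -25.02
[ 0.56714982  0.49356932 -0.71887891] [-0.00136494  0.05256193  0.01197131] 0.04801157432958364
```

View pics/w2.png

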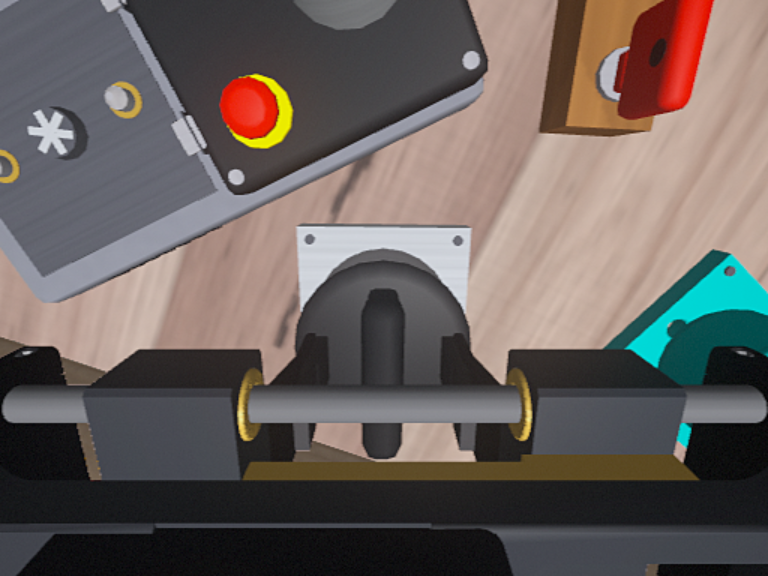

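The jaws are still closing around the bar, which is centred at x≈382.

Emit:
move_arm --pt "1 0 0 0 0" --pt "1 0 0 0 0" --pt "1 0 0 0 0" --pt "1 0 0 0 0" --pt "1 0 0 0 0" --pt "1 0 0 0 0"

```text
time: 4.58
position: [0.3965, -0.2857, 0.1034]
tool_rot: [-0.682, 0.186, 0.682, 0.186]
ft_force: [0.7, 0.8, -1.4]
grip_width: 0.0157
```

Run:
```python
from h import *
plan(.55,-.2085,.2,-95.5)
o=robot.get_obs();c=snap('wrist','w3');cv2.imwrite('pics/w3.png',cv2.resize(c['image'][:,:,::-1],(768,576)))
print(o['ft_force'],o['moment'],o['grip_width'])
```

```text
now [ 0.3965 -0.2857  0.1034] yaw -120.54 tilt [-2.e-04  7.e-04 -1.e+00] t 4.58 q6 1.25
 shift [ -96.6 -144.5  -93. ] turn -25.04
[ 0.73991237  0.80697258 -1.41813661] [ 0.24470342 -0.07045052 -0.01054889] 0.015662765048714743
```

View pics/w3.png

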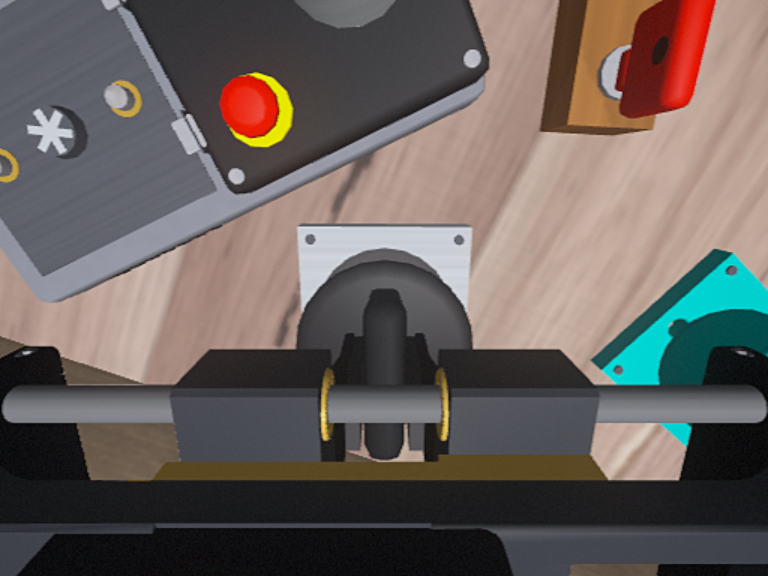

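Run:
```python
from h import *
o=robot.get_obs();c=robot.camera('wrist');M=R.from_quat(o['tool_rot']).as_matrix()
def T(u,v,z): return (M.T@(onz(c,(u-.25)/1.5,(v-.25)/1.5,z,o)-o['position'])*1000).round(2)
print('foot',T(299,226,.014),T(470,226,.014),'holes',T(310,240,.014),T(459,240,.014))
print('lid',T(384,261,.072),T(299,335,.072),T(470,335,.072),'bar',T(384,290,.106),T(384,458,.106),T(384,458,.098))
```

```text
foot [ 89.36 -46.73 -47.13] [ 89.31  47.18 -47.2 ] holes [ 89.36 -41.07 -39.39] [ 89.32  41.54 -39.46]
lid [ 3.134e+01 -1.000e-02 -4.018e+01] [ 31.38 -37.55  -6.78] [31.34 37.99 -6.84] bar [ -2.66   0.   -37.49] [-2.62  0.04 30.47] [ 5.39  0.04 36.84]
```

Emit:
move_arm --pt "1 -15 0 0 0" --pt "1 -35 0 0 0" --pt "1 -60 0 0 -6" --pt "1 -85 0 0 -12" --pt "1 -85 0 0 -18" --pt "1 -85 0 0 -25" --pt "1 -85 0 0 -25" --pt "1 -85 0 0 -25"

```text
time: 5.35
position: [0.3958, -0.2855, 0.1879]
tool_rot: [-0.706, 0.035, 0.707, 0.036]
ft_force: [0.6, -0.0, -5.7]
grip_width: 0.0157
```

Run:
```python
from h import *
plan(.55,-.2085,.19,-95.5)
o=robot.get_obs();c=snap('wrist','w4');cv2.imwrite('pics/w4.png',cv2.resize(c['image'][:,:,::-1],(768,576)))
print(o['ft_force'],o['moment'],o['grip_width'])
np.savez('w4.npz',i=c['image'],p=o['position'],r=o['tool_rot'])
```

```text
now [ 0.3958 -0.2855  0.1879] yaw -95.71 tilt [-0.0015  0.0014 -1.    ] t 5.35 q6 0.82
 shift [  -2.2  -91.9 -145.8] turn -0.21
[ 0.55170626 -0.02405223 -5.65599544] [ 0.04549731  0.07387472 -0.03414025] 0.01568235601904829
```

View pics/w4.png

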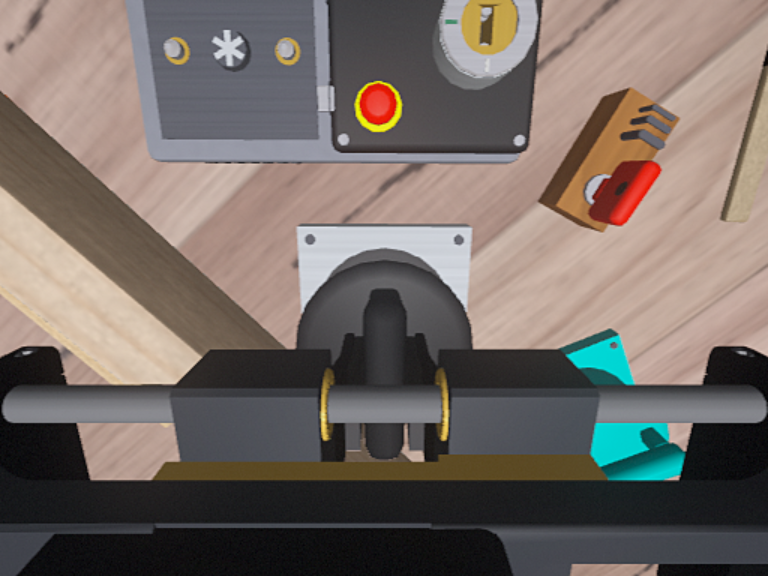

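Run:
```python
from h import *
o=robot.get_obs();c=robot.camera('wrist')
d=np.load('w4.npz');cv2.imwrite('pics/w4z.png',cv2.resize(d['i'][0:120,80:380,::-1],None,fx=2.6,fy=2.6,interpolation=cv2.INTER_CUBIC))
def W(u,v,z): return onz(c,(u-.25)/1.5,(v-.25)/1.5,z,o)
p1=W(288.5,51,.04);p2=W(177.5,51,.04);print('rings',p1,p2,(p1+p2)/2,p2-p1)
p1=W(286,46,.052);p2=W(173,47,.052);print('tips',p1,p2,(p1+p2)/2,p2-p1)
print('coup',W(229,46,.047)); print('lock',W(487,24,.091))
a=W(321,138,.04);b=W(163,138,.04);print('tray edge',a,b)
```

```text
rings [ 0.54785315 -0.24096088  0.04      ] [ 0.55462022 -0.17281094  0.04      ] [ 0.55123668 -0.20688591  0.04      ] [0.00676707 0.06814995 0.        ]
tips [ 0.5474302  -0.24212486  0.052     ] [ 0.5534975  -0.17574039  0.052     ] [ 0.55046385 -0.20893262  0.052     ] [0.0060673  0.06638447 0.        ]
coup [ 0.55217538 -0.2071619   0.047     ]
lock [ 0.53648626 -0.35063253  0.091     ]
tray edge [ 0.49592372 -0.25375429  0.04      ] [ 0.5060742  -0.15127663  0.04      ]
```

View pics/w4z.png

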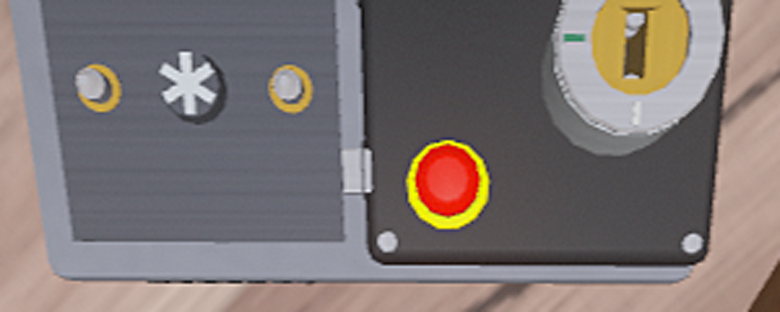

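Run:
```python
from h import *
plan(.5515,-.2075,.168,-95.6)
```

```text
now [ 0.396  -0.2856  0.1878] yaw -95.67 tilt [-0.0013  0.0013 -1.    ] t 5.45 q6 0.82
 shift [  19.7  -93.1 -147. ] turn -0.07
```

Emit:
move_arm --pt "1 0 -19 -30 0" --pt "1 0 -38 -60 0" --pt "1 0 -57 -90 0" --pt "1 0 -76 -120 0" --pt "1 5 -88 -140 0" --pt "1 15 -93 -147 0" --pt "1 19 -93 -147 0" --pt "1 19 -93 -147 0"

```text
time: 6.12
position: [0.5497, -0.2066, 0.1671]
tool_rot: [-0.704, 0.033, 0.708, 0.035]
ft_force: [-1.4, 0.4, -5.5]
grip_width: 0.0156
```

Run:
```python
from h import *
plan(.5515,-.2075,.168,-95.6)
o=robot.get_obs();c=snap('wrist','w5');cv2.imwrite('pics/w5.png',cv2.resize(c['image'][:,:,::-1],(768,576)))
print(o['ft_force'],o['moment'],o['grip_width'])
c=snap('scene','s5');cv2.imwrite('pics/s5.png',cv2.resize(c['image'][110:250,170:330,::-1],None,fx=4,fy=4,interpolation=cv2.INTER_CUBIC))
```

```text
now [ 0.5497 -0.2066  0.1671] yaw -95.51 tilt [-0.0061  0.0027 -1.    ] t 6.12 q6 1.12
 shift [-0.9  0.8 -1.9] turn 0.09
[-1.35989368  0.36464564 -5.53457344] [0.04365476 0.11944368 0.01260376] 0.015568364362998358
```

View pics/w5.png

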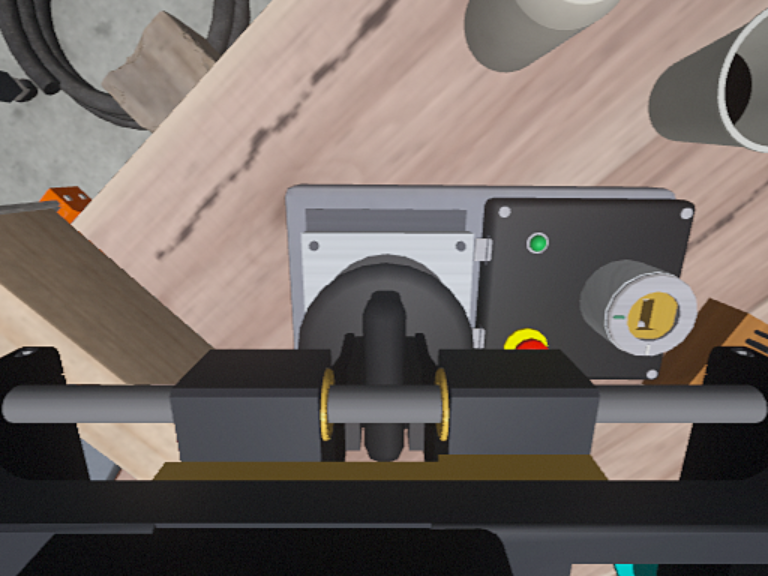

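View pics/s5.png

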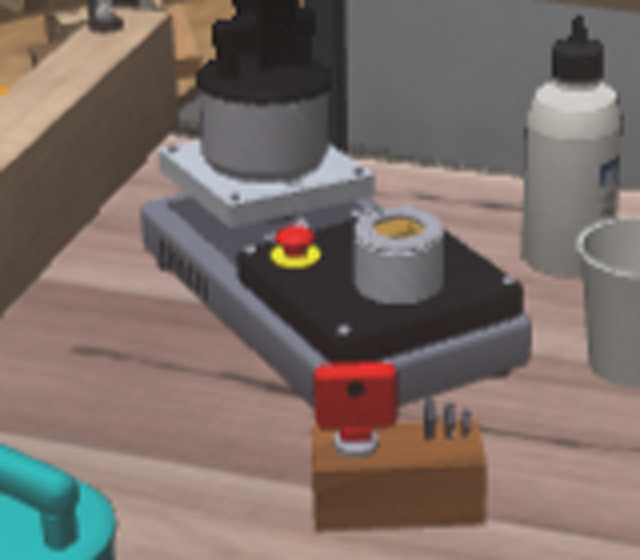

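Run:
```python
from h import *
plan(.5515,-.2075,.168,-95.6)
o=robot.get_obs();c=robot.camera('wrist');M=R.from_quat(o['tool_rot']).as_matrix()
def W(u,v,z): return onz(c,(u-.25)/1.5,(v-.25)/1.5,z,o)
def T(u,v,z): return (M.T@(W(u,v,z)-o['position'])*1000).round(2)
l=W(647,315,.091);print('lock',l, l+[.0145,.1443,-.05])
print('rear edge T',T(388,186.5,.04),'left edge',T(288,188,.04),'tray far',T(388,209,.04),'left tray',T(306,209,.04))
zb=o['position'][2]-.103+.014
print('foot',T(301,233,zb),T(474,234,zb))
```

```text
now [ 0.5499 -0.2078  0.1686] yaw -95.61 tilt [-0.0035  0.0014 -1.    ] t 6.22 q6 1.12
 shift [ 0.6 -0.5 -1.6] turn -0.01
lock [ 0.53513413 -0.35241099  0.091     ] [ 0.54963413 -0.20811099  0.041     ]
rear edge T [128.33   2.2  -66.72] left edge [128.4  -60.54 -65.76] tray far [128.38   2.24 -52.83] left tray [128.43 -49.94 -52.79]
foot [ 88.89 -45.98 -43.37] [ 88.8   49.31 -42.9 ]
```

Run:
```python
from h import *
o=robot.get_obs();c=snap('wrist','w6');cv2.imwrite('pics/w6.png',cv2.resize(c['image'][130:320,170:350,::-1],None,fx=3.1,fy=3.1,interpolation=cv2.INTER_CUBIC))
d=cv2.resize(cv2.imread('pics/w4.png'),(512,384))[130:320,170:350];cv2.imwrite('pics/w4b.png',cv2.resize(d,None,fx=3.1,fy=3.1,interpolation=cv2.INTER_CUBIC))
plan(.5515,-.2075,.168,-95.6);print(o['ft_force'],o['moment'])
```

```text
now [ 0.5507 -0.2084  0.1696] yaw -95.64 tilt [-9.e-04  2.e-04 -1.e+00] t 6.32 q6 1.12
 shift [ 1.6 -1.  -0.8] turn -0.04
[ 0.63301836 -0.09906185 -4.58393422] [-0.01403138 -0.05005716 -0.01228972]
```

View pics/w6.png

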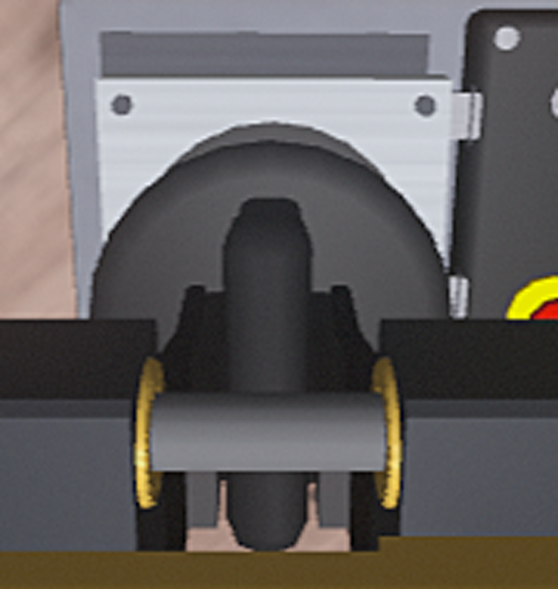

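View pics/w4b.png

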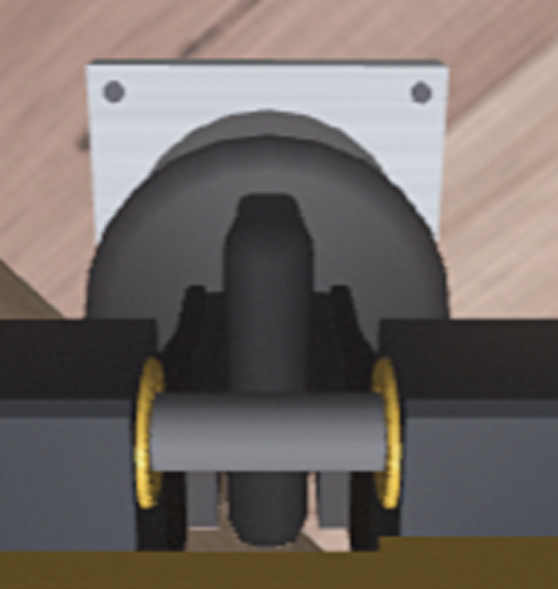

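Run:
```python
from h import *
plan(.556,-.2064,.157,-95.6)
o=robot.get_obs();print(o['ft_force'],o['moment'])
```

```text
now [ 0.5507 -0.2084  0.1696] yaw -95.64 tilt [-9.e-04  2.e-04 -1.e+00] t 6.32 q6 1.12
 shift [12.6 -2.6 -5.1] turn -0.04
[-0.51741463  0.14287813 -5.39135877] [-0.02045986 -0.04171351  0.00902347]
```

Emit:
move_arm --pt "1 1 -1 -2 0" --pt "1 3 -2 -4 0" --pt "1 6 -2.5 -5 0" --pt "1 9 -2.5 -5 0" --pt "1 12 -2.5 -5 0" --pt "1 12 -2.5 -5 0" --pt "1 12 -2.5 -5 0"

```text
time: 6.9
position: [0.5567, -0.2054, 0.1571]
tool_rot: [-0.706, 0.034, 0.707, 0.034]
ft_force: [-0.9, 0.3, -5.7]
grip_width: 0.016
```

Run:
```python
from h import *
plan(.556,-.2064,.150,-95.6)
o=robot.get_obs();c=snap('wrist','w7');print(o['ft_force'],o['moment'])
cv2.imwrite('pics/w7.png',cv2.resize(c['image'][130:320,170:350,::-1],None,fx=3.1,fy=3.1,interpolation=cv2.INTER_CUBIC))
```

```text
now [ 0.5567 -0.2054  0.1571] yaw -95.53 tilt [-1.e-03  5.e-04 -1.e+00] t 6.9 q6 1.13
 shift [7.1 1.  0.6] turn 0.07
[-0.9210298   0.33394632 -5.7121802 ] [ 0.01646885 -0.03745233 -0.01451518]
```

View pics/w7.png

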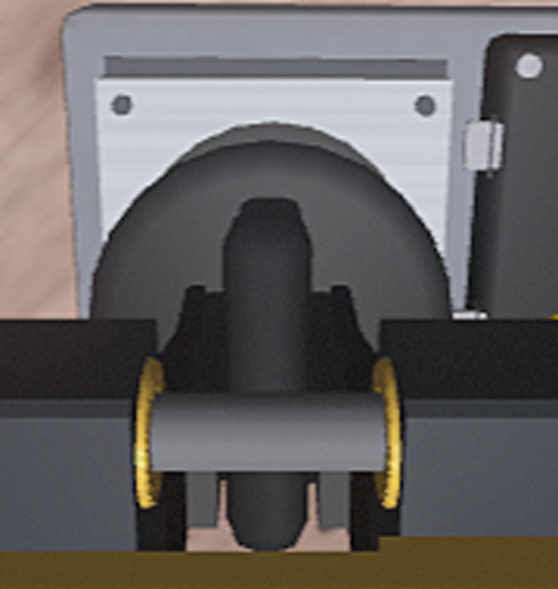

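Emit:
move_arm --pt "1 1 0.9 0.5 0" --pt "1 3 0.9 0.5 0" --pt "1 5 0.9 0.5 0" --pt "1 7 0.9 0.5 0" --pt "1 7 0.9 0.5 0"

```text
time: 7.37
position: [0.5561, -0.2064, 0.15]
tool_rot: [-0.706, 0.034, 0.707, 0.034]
ft_force: [-0.2, -0.4, -5.2]
grip_width: 0.0155
```

Run:
```python
from h import *
plan(.556,-.2064,.150,-95.6)
o=robot.get_obs();c=snap('wrist','w8');print(o['ft_force'],o['moment'])
cv2.imwrite('pics/w8.png',cv2.resize(c['image'][130:320,170:350,::-1],None,fx=3.1,fy=3.1,interpolation=cv2.INTER_CUBIC))
```

```text
now [ 0.5561 -0.2064  0.15  ] yaw -95.53 tilt [-9.e-04  5.e-04 -1.e+00] t 7.37 q6 1.12
 shift [0.  0.1 0.1] turn 0.07
[-0.21873122 -0.43138259 -5.23740143] [0.02648728 0.00819914 0.04305342]
```

View pics/w8.png

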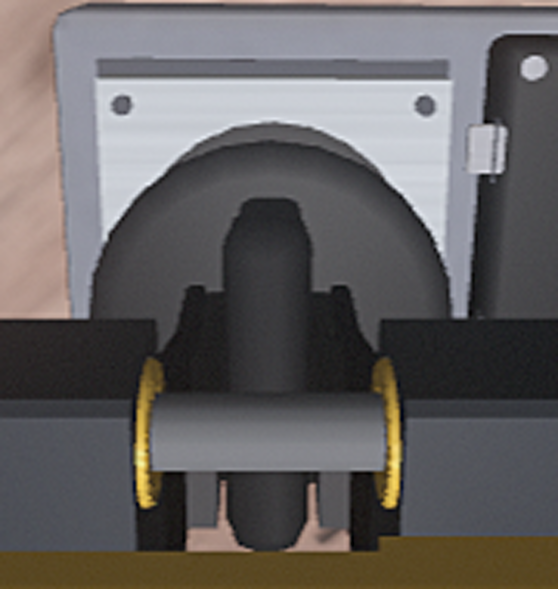

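No contact yet 5 mm down the cones. I'll continue gently.

Emit:
move_arm --pt "1 1 0 0 0" --pt "1 2 0 0 0" --pt "1 3 0 0 0" --pt "1 3 0 0 0"

```text
time: 7.75
position: [0.5563, -0.2064, 0.1473]
tool_rot: [-0.706, 0.034, 0.706, 0.034]
ft_force: [-0.0, 0.4, -5.2]
grip_width: 0.0158
```

Emit:
move_arm --pt "1 1 0 0 0" --pt "1 2 0 0 0" --pt "1 2 0 0 0"

```text
time: 8.0
position: [0.5565, -0.2067, 0.1458]
tool_rot: [0.706, -0.034, -0.706, -0.034]
ft_force: [-0.6, -0.1, -2.1]
grip_width: 0.0156
```

Emit:
move_arm --pt "1 0.5 -0.5 1.5 0" --pt "1 1 -1 3 0" --pt "1 1.5 -1 4 0" --pt "1 1.5 -1 4 0"

```text
time: 8.33
position: [0.5535, -0.2058, 0.1447]
tool_rot: [0.707, -0.035, -0.705, -0.034]
ft_force: [1.3, -1.6, -1.0]
grip_width: 0.0155
```

Run:
```python
from h import *
plan(.5515,-.2065,.143,-95.6)
o=robot.get_obs();c=snap('wrist','w9');print(o['ft_force'],o['moment'])
cv2.imwrite('pics/w9.png',cv2.resize(c['image'][130:320,170:350,::-1],None,fx=3.1,fy=3.1,interpolation=cv2.INTER_CUBIC))
```

```text
now [ 0.5535 -0.2058  0.1447] yaw -95.56 tilt [ 0.0029 -0.0016 -1.    ] t 8.33 q6 1.12
 shift [1.7 0.9 1.9] turn 0.04
[ 1.27986633 -1.61857626 -0.98670254] [-0.26701285 -0.44931928 -0.10119362]
```

View pics/w9.png

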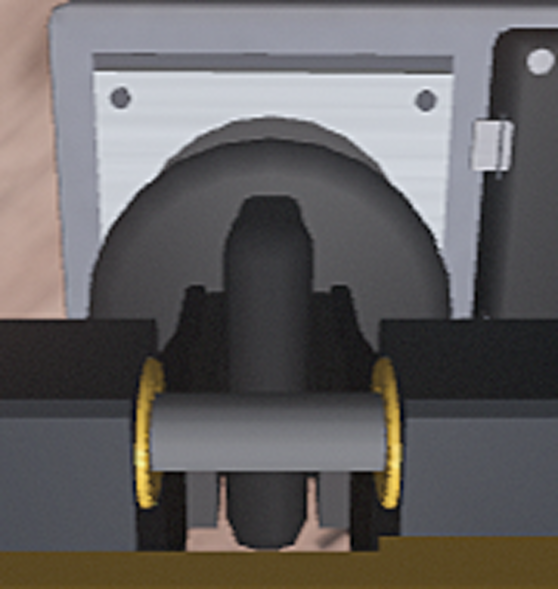

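The pegs are holding the foot and the pot is levelling, so I continue.

Emit:
move_arm --pt "1 0.7 0.3 1.2 0" --pt "1 1.5 0.5 2.5 0" --pt "1 1.5 0.5 2.5 0" --pt "1 1.5 0.5 2.5 0"

```text
time: 8.72
position: [0.5515, -0.2064, 0.1436]
tool_rot: [0.708, -0.035, -0.705, -0.034]
ft_force: [3.0, -3.5, 4.3]
grip_width: 0.0155
```

Run:
```python
from h import *
plan(.5515,-.2065,.143,-95.6)
o=robot.get_obs();c=snap('wrist','w10');print(o['ft_force'],o['moment'])
cv2.imwrite('pics/w10.png',cv2.resize(c['image'][130:320,170:350,::-1],None,fx=3.1,fy=3.1,interpolation=cv2.INTER_CUBIC))
```

```text
now [ 0.5515 -0.2064  0.1436] yaw -95.55 tilt [ 0.0039 -0.0022 -1.    ] t 8.72 q6 1.12
 shift [0.6 0.1 0. ] turn 0.05
[ 3.00159327 -3.53379813  4.31531187] [-0.44830205 -0.77341192 -0.11291225]
```

View pics/w10.png

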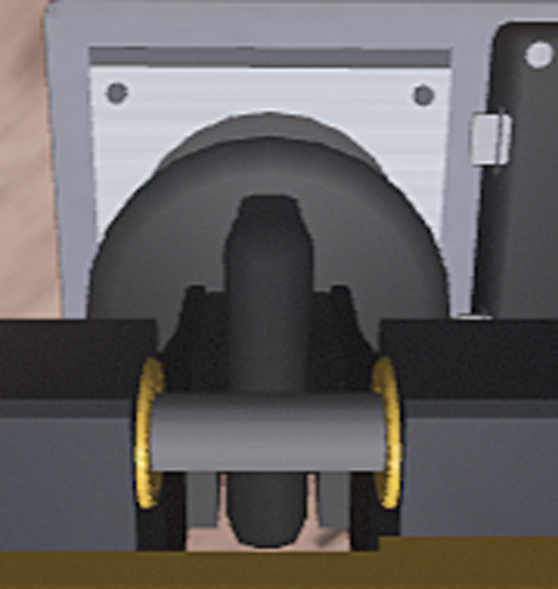

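Emit:
move_arm --pt "-0.2 0 0 0 0" --pt "-0.2 0 0 0 0" --pt "-0.2 0 0 0 0" --pt "-0.2 0 0 0 0" --pt "-0.2 0 0 0 0" --pt "-0.2 0 0 0 0"

```text
time: 9.27
position: [0.5494, -0.2048, 0.1421]
tool_rot: [-0.706, 0.034, 0.707, 0.034]
ft_force: [0.6, 0.6, -0.3]
grip_width: 0.0472
```

Run:
```python
from h import *
plan(.5515,-.2065,.143,-95.6)
o=robot.get_obs();c=snap('wrist','w11');print(o['ft_force'],o['grip_width'])
cv2.imwrite('pics/w11.png',cv2.resize(c['image'][100:320,150:370,::-1],None,fx=2.7,fy=2.7,interpolation=cv2.INTER_CUBIC))
c=snap('scene','s11');cv2.imwrite('pics/s11.png',cv2.resize(c['image'][110:250,170:330,::-1],None,fx=4,fy=4,interpolation=cv2.INTER_CUBIC))
```

```text
now [ 0.5494 -0.2048  0.1421] yaw -95.51 tilt [-0.0017  0.0011 -1.    ] t 9.27 q6 1.12
 shift [-0.9  1.5 -2.3] turn 0.09
[ 0.58262563  0.58223716 -0.28920184] 0.04715879922033265
```

View pics/w11.png

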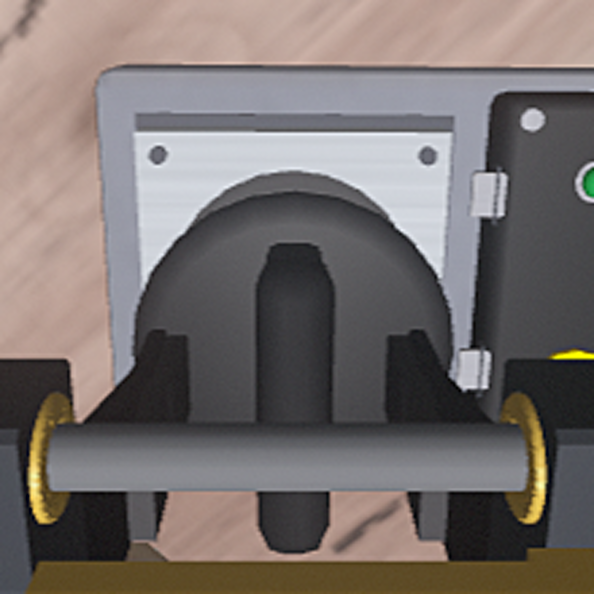

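View pics/s11.png

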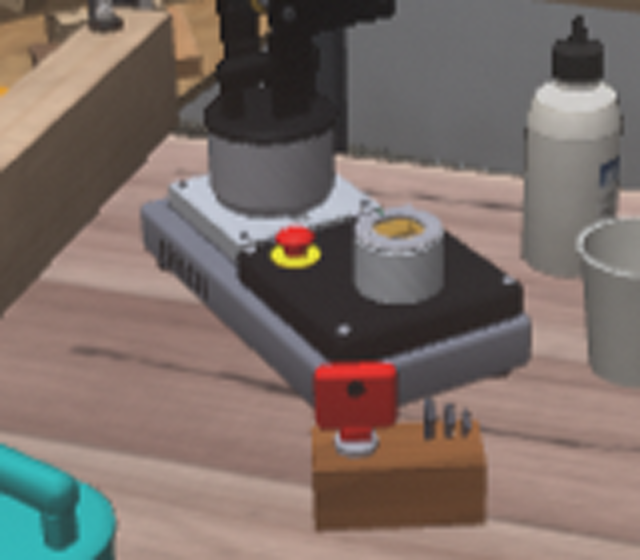

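The pot looks seated, with its foot flat in the tray and level. I'll raise clear, shut the fingers and tap the bar top to confirm it is fully down.

Emit:
move_arm --pt "-0.2 -15 0 0 0" --pt "-0.2 -30 0 0 0" --pt "1 -45 -1 -2 0" --pt "1 -45 -1 -2 0" --pt "1 -45 -1 -2 0" --pt "1 -45 -1 -2 0" --pt "1 -45 -1 -2 0" --pt "1 -45 -1 -2 0"

```text
time: 10.03
position: [0.5514, -0.2042, 0.1864]
tool_rot: [-0.706, 0.034, 0.707, 0.035]
ft_force: [0.7, 0.3, -0.8]
grip_width: 0.0201
```

Emit:
move_arm --pt "1 5 0 0 0" --pt "1 10 0 0 0" --pt "1 12 0 0 0" --pt "1 14 0 0 0" --pt "1 14 0 0 0"

```text
time: 10.45
position: [0.5517, -0.2044, 0.1727]
tool_rot: [-0.706, 0.034, 0.707, 0.034]
ft_force: [-0.1, -0.1, -0.3]
grip_width: 0.0004
```

Emit:
move_arm --pt "1 1 0 0 0" --pt "1 2 0 0 0" --pt "1 2 0 0 0"

```text
time: 10.7
position: [0.5522, -0.2046, 0.1716]
tool_rot: [0.706, -0.034, -0.706, -0.034]
ft_force: [0.5, -0.1, -0.1]
grip_width: 0.0005
```

Emit:
move_arm --pt "1 0.5 0 0 0" --pt "1 1 0 0 0" --pt "1 1.5 0 0 0" --pt "1 1.5 0 0 0"

```text
time: 11.03
position: [0.5522, -0.2047, 0.1714]
tool_rot: [0.707, -0.034, -0.706, -0.034]
ft_force: [-1.9, 0.2, 6.6]
grip_width: 0.0004
```

Contact came at tip z≈0.1464, and the bar top is expected at 0.146. The pot is fully seated, so I go to the key.

Emit:
move_arm --pt "1 -25 0 0 0" --pt "-1 -45 20 7 -7" --pt "-1 -45 60 21 -14" --pt "-1 -45 100 35 -21" --pt "-1 -45 140 50 -28" --pt "-1 -45 180 65 -35" --pt "-1 -45 215 77 -42" --pt "-1 -45 240 85 -49"

```text
time: 11.7
position: [0.4429, -0.4376, 0.2152]
tool_rot: [-0.658, -0.258, 0.658, -0.259]
ft_force: [0.5, -0.1, -0.4]
grip_width: 0.0393
```

Emit:
move_arm --pt "-1 0 0 0 -7" --pt "-1 0 0 0 -14" --pt "-1 0 0 0 -21" --pt "-1 0 0 0 -28" --pt "-1 0 0 0 -35" --pt "-1 0 0 0 -42" --pt "-1 0 0 0 -49" --pt "-1 0 0 0 -56"

```text
time: 12.37
position: [0.4443, -0.4352, 0.215]
tool_rot: [0.459, 0.537, -0.459, 0.537]
ft_force: [-1.1, 0.8, 0.3]
grip_width: 0.0854
```

Emit:
move_arm --pt "-1 0 0 0 -7" --pt "-1 0 0 0 -14" --pt "-1 0 0 0 -21" --pt "-1 0 0 0 -28" --pt "-1 0 0 0 -35" --pt "-1 0 0 0 -42" --pt "-1 0 0 0 -46" --pt "-1 0 0 0 -46"

```text
time: 13.03
position: [0.4443, -0.4352, 0.215]
tool_rot: [0.215, 0.674, -0.215, 0.674]
ft_force: [0.1, -0.1, 0.3]
grip_width: 0.0869
```

Run:
```python
from h import *
plan(.444,-.436,.160,55.5)
o=robot.get_obs();c=snap('wrist','w12');cv2.imwrite('pics/w12.png',cv2.resize(c['image'][:,:,::-1],(768,576)))
for z in(.036,.082):print(proj(c,(.444,-.436,z),o))
```

```text
now [ 0.4443 -0.4352  0.215 ] yaw 54.67 tilt [-0. -0. -1.] t 13.03 q6 -1.91
 shift [55.  -0.8  0.2] turn -0.83
(np.float64(255.32686362981897), np.float64(181.52016730860117))
(np.float64(255.2191503868882), np.float64(192.2578609003645))
```

View pics/w12.png

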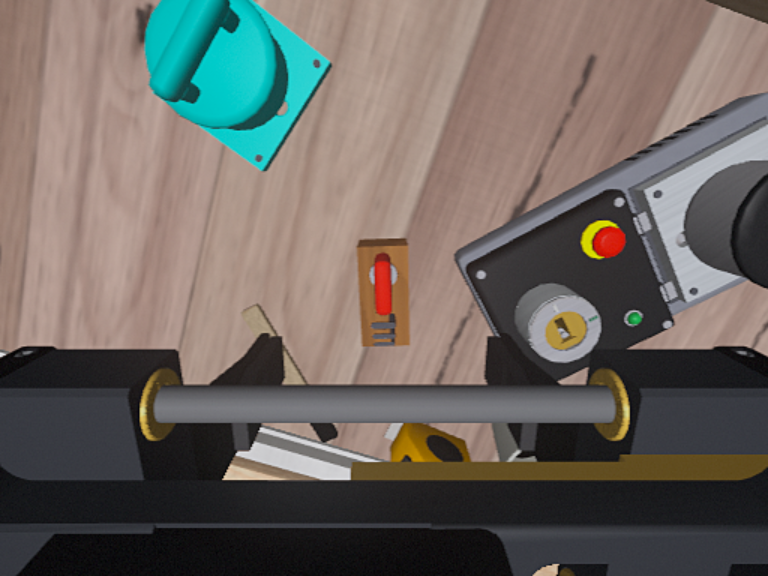

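Run:
```python
from h import *
o=robot.get_obs();c=robot.camera('wrist');M=R.from_quat(o['tool_rot']).as_matrix()
cv2.imwrite('pics/w12z.png',cv2.resize(c['image'][150:240,225:290,::-1],None,fx=6.5,fy=6.5,interpolation=cv2.INTER_CUBIC))
for d in robot.regions_of(c,'key_bow')[:2]+robot.regions_of(c,'key_block')[:1]:
    m=d['pixels'].astype(np.uint8);print(d['p'],d['bbox'],cv2.minAreaRect(cv2.findNonZero(m)))
```

```text
0.7 [245.0, 167.0, 265.7, 209.3] ((254.0, 189.0), (40.0, 18.0), 90.0)
0.96 [235.5, 157.0, 271.8, 232.1] ((254.0, 195.0), (72.0, 34.0), 90.0)
```

View pics/w12z.png

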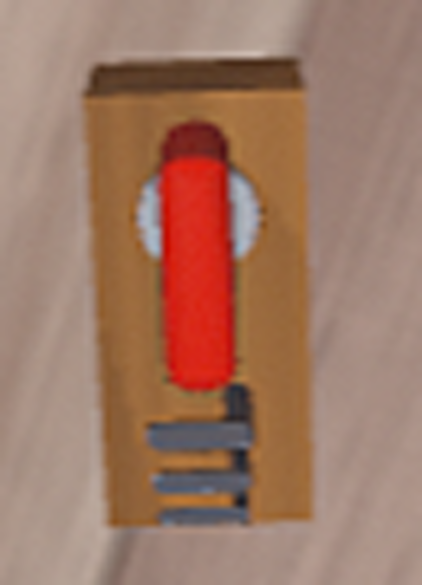

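Run:
```python
from h import *
o=robot.get_obs();c=robot.camera('wrist');M=R.from_quat(o['tool_rot']).as_matrix()
def W(u,v,z): return onz(c,225+(u-2.75)/6.5,150+(v-2.75)/6.5,z,o)
def yaw(a,b): d=b-a; return np.degrees(np.arctan2(d[1],d[0])).round(2),np.hypot(*d[:2]).round(4)
q=[W(*p,.036) for p in((84,93),(307,88),(107,525),(313,520))]
print('block',np.mean(q,0),yaw(q[0],q[2]),yaw(q[1],q[3]),yaw(q[0],q[1]))
a=W(195.5,156,.082);b=W(203,388,.082);print('bow',(a+b)/2,yaw(a,b))
print('collar',W(199,215,.041))
bx=np.mean(q,0);y=np.radians(yaw((q[0]+q[1])/2,(q[2]+q[3])/2)[0]);print(bx-.02*np.array([np.cos(y),np.sin(y),0]))
plan(.444,-.436,.071,56.2)
```

```text
block [ 0.4609623 -0.4473812  0.036    ] (np.float64(-33.5), np.float64(0.0841)) (np.float64(-33.72), np.float64(0.0839)) (np.float64(55.86), np.float64(0.04))
bow [ 0.44362013 -0.43570124  0.082     ] (np.float64(-33.7), np.float64(0.0381))
collar [ 0.4440609  -0.43622036  0.041     ]
[ 0.44430581 -0.43631046  0.036     ]
 now [ 0.4444 -0.4352  0.215 ] yaw 54.54 tilt [-0.  0. -1.] t 13.28 q6 -1.91
 shift [144.   -0.8   0.2] turn -1.66
```

Emit:
move_arm --pt "-1 30 -0.8 0 -1.8" --pt "-1 60 -0.8 0 -1.8" --pt "-1 90 -0.8 0 -1.8" --pt "-1 115 -0.8 0 -1.8" --pt "-1 130 -0.8 0 -1.8" --pt "-1 140 -0.8 0 -1.8" --pt "-1 144 -0.8 0 -1.8" --pt "-1 144 -0.8 0 -1.8" --newtons 50

```text
time: 13.95
position: [0.4438, -0.4358, 0.0704]
tool_rot: [0.205, 0.677, -0.204, 0.677]
ft_force: [-0.2, -0.2, 0.1]
grip_width: 0.0869
```

Run:
```python
from h import *
plan(.444,-.436,.071,56.3);print(robot.get_obs()['ft_force'])
o=robot.get_obs();c=snap('wrist','w13');cv2.imwrite('pics/w13.png',cv2.resize(c['image'][:,:,::-1],(768,576)))
```

```text
now [ 0.4438 -0.4358  0.0704] yaw 56.38 tilt [-6.e-04  8.e-04 -1.e+00] t 13.95 q6 -1.94
 shift [-0.6 -0.1  0.3] turn 0.08
[-0.17967999 -0.22542429  0.05963265]
```

View pics/w13.png

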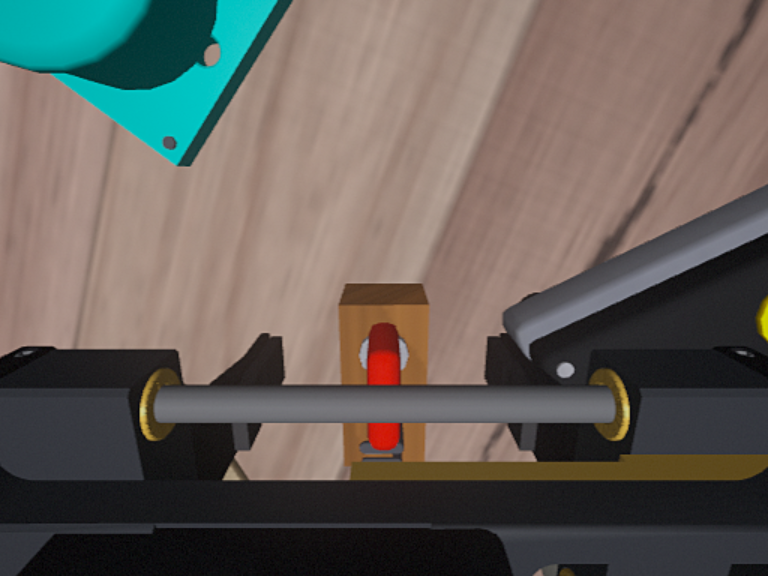

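Centred on the bow with no contact; now I close.

Emit:
move_arm --pt "1 0 0 0 0" --pt "1 0 0 0 0" --pt "1 0 0 0 0" --pt "1 0 0 0 0" --pt "1 0 0 0 0" --pt "1 0 0 0 0" --pt "1 0 0 0 0" --pt "1 0 0 0 0"

```text
time: 14.67
position: [0.4439, -0.4359, 0.0711]
tool_rot: [0.204, 0.677, -0.204, 0.677]
ft_force: [0.1, 0.1, -0.9]
grip_width: 0.0417
```

Emit:
move_arm --pt "1 0 0 0 0" --pt "1 0 0 0 0" --pt "1 0 0 0 0" --pt "1 0 0 0 0" --pt "1 0 0 0 0" --pt "1 0 0 0 0"

```text
time: 15.17
position: [0.4439, -0.4359, 0.071]
tool_rot: [0.204, 0.677, -0.204, 0.677]
ft_force: [0.1, 0.0, 0.2]
grip_width: 0.0115
```

Run:
```python
from h import *
plan(.5362,-.351,.180,84.4);o=robot.get_obs();print(o['ft_force'],o['moment'],o['grip_width'])
c=snap('wrist','w14');cv2.imwrite('pics/w14.png',cv2.resize(c['image'][150:330,190:330,::-1],None,fx=3.3,fy=3.3,interpolation=cv2.INTER_CUBIC))
```

```text
now [ 0.4439 -0.4359  0.071 ] yaw 56.4 tilt [-1.e-04  1.e-04 -1.e+00] t 15.17 q6 -1.94
 shift [-109.   121.8   29.9] turn -28.0
[0.05685153 0.01781618 0.17446788] [-0.0102515  -0.1440242   0.01488848] 0.011473609453497985
```

View pics/w14.png

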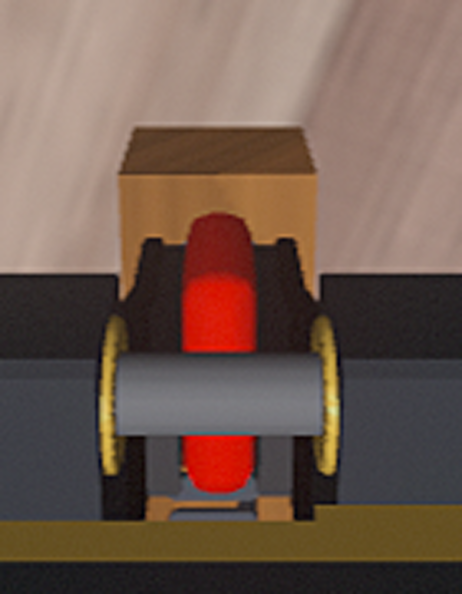

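Emit:
move_arm --pt "1 -10 0 0 0" --pt "1 -25 0 0 0" --pt "1 -50 0 0 0" --pt "1 -75 0 0 0" --pt "1 -95 0 0 0" --pt "1 -105 0 0 0" --pt "1 -109 0 0 0" --pt "1 -109 0 0 0"

```text
time: 15.88
position: [0.4441, -0.4361, 0.1811]
tool_rot: [0.204, 0.676, -0.205, 0.677]
ft_force: [-0.6, -0.1, -1.1]
grip_width: 0.0118
```

Run:
```python
from h import *
plan(.5365,-.3508,.180,84.4);o=robot.get_obs();print(o['ft_force'],o['moment'],o['grip_width'])
c=snap('wrist','w15');cv2.imwrite('pics/w15.png',cv2.resize(c['image'][:,:,::-1],(768,576)))
```

```text
now [ 0.4441 -0.4361  0.1811] yaw 56.4 tilt [ 0.001  -0.0014 -1.    ] t 15.88 q6 -1.94
 shift [  1.1 122.2  29.8] turn -28.0
[-0.62735026 -0.13581933 -1.05855922] [ 0.01541032 -0.13156111  0.02124552] 0.011797325627213343
```

View pics/w15.png

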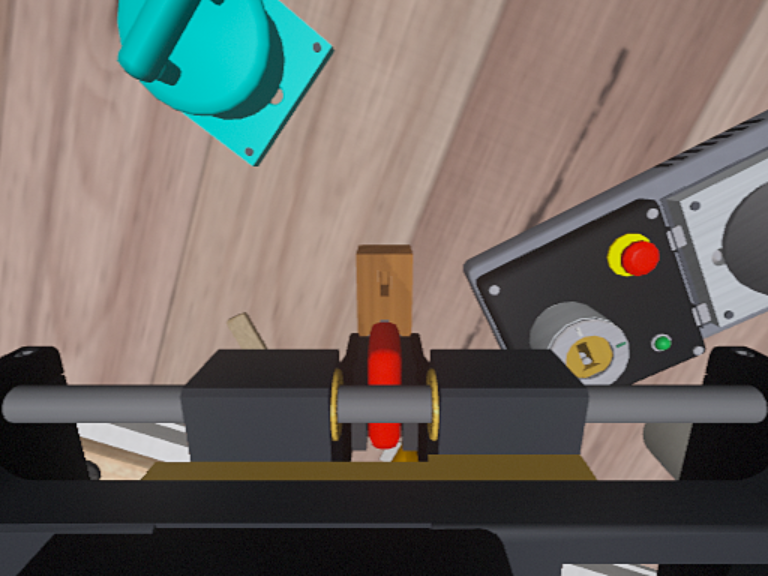

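Run:
```python
from h import *
plan(.5763,-.3548,.180,84.4)
```

```text
now [ 0.4437 -0.4356  0.1799] yaw 56.4 tilt [-3.e-04  4.e-04 -1.e+00] t 15.93 q6 -1.94
 shift [-1.000e-01  1.407e+02  6.580e+01] turn -28.0
```

Emit:
move_arm --pt "1 0 10 5 -4" --pt "1 0 32 15 -8" --pt "1 0 58 27 -12" --pt "1 0 84 39 -16" --pt "1 0 110 51 -20" --pt "1 0 130 61 -24" --pt "1 0 140 66 -28" --pt "1 0 140 66 -28"

```text
time: 16.6
position: [0.5778, -0.3533, 0.1778]
tool_rot: [0.034, 0.707, -0.032, 0.706]
ft_force: [0.3, 0.3, -0.7]
grip_width: 0.0116
```

Emit:
move_arm --pt "1 0 0 0 0" --pt "1 0 0 0 0"

```text
time: 16.77
position: [0.5751, -0.3558, 0.1787]
tool_rot: [0.036, 0.707, -0.035, 0.705]
ft_force: [0.0, -0.4, 0.5]
grip_width: 0.0118
```

Run:
```python
from h import *
plan(.5763,-.3548,.180,84.4);o=robot.get_obs();print(o['ft_force'],o['moment'],o['grip_width'])
c=snap('wrist','w16');cv2.imwrite('pics/w16.png',cv2.resize(c['image'][:,:,::-1],(768,576)))
np.savez('w16.npz',i=c['image'],p=o['position'],r=o['tool_rot'])
```

```text
now [ 0.5751 -0.3558  0.1787] yaw 84.3 tilt [-0.0026  0.0015 -1.    ] t 16.77 q6 -2.19
 shift [-1.3  1.1  1.1] turn -0.1
[ 0.02412706 -0.35909064  0.48742895] [ 0.13544606 -0.16358833 -0.05243689] 0.011773966209131055
```

View pics/w16.png

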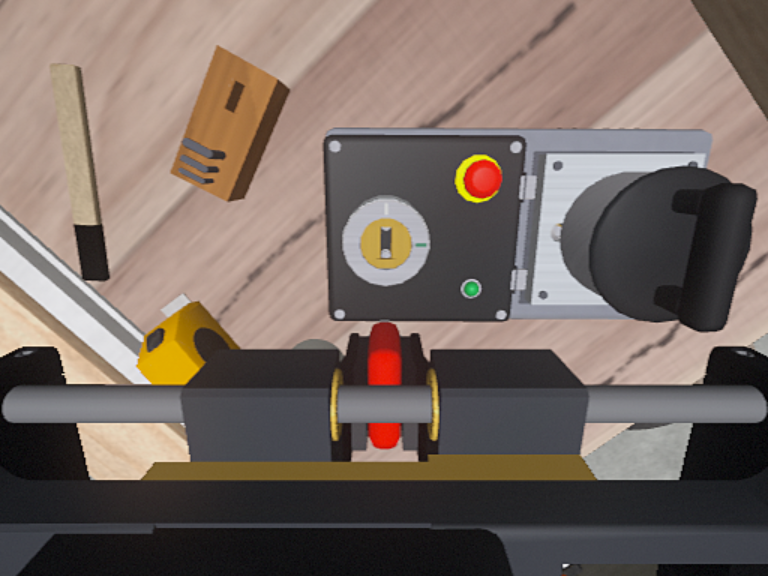

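Run:
```python
from h import *
for k in range(3):
    o=robot.get_obs();c=robot.camera('wrist')
print(o['position'])
im=c['image'];cv2.imwrite('pics/w17.png',cv2.resize(im[80:220,190:350,::-1],None,fx=4,fy=4,interpolation=cv2.INTER_CUBIC))
g=cv2.cvtColor(im,cv2.COLOR_RGB2HSV);m=((g[...,0]>12)&(g[...,0]<32)&(g[...,1]>110)&(g[...,2]>90)).astype(np.uint8)
m[:120]=0;m[200:]=0;m[:,:230]=0;m[:,300:]=0
e=cv2.minEnclosingCircle(cv2.findNonZero(m));print('gold',e,onz(c,*e[0],.091,o))
plan(.5365,-.3508,.18,84.4)
```

```text
[ 0.57518419 -0.35657506  0.17966589]
gold ((257.82977294921875, 161.574462890625), 16.890167236328125) [ 0.53636048 -0.35090729  0.091     ]
 now [ 0.5754 -0.3566  0.1799] yaw 84.29 tilt [-6.e-04  3.e-04 -1.e+00] t 16.97 q6 -2.19
 shift [ -0.1   1.9 -39.3] turn -0.11
```

View pics/w17.png

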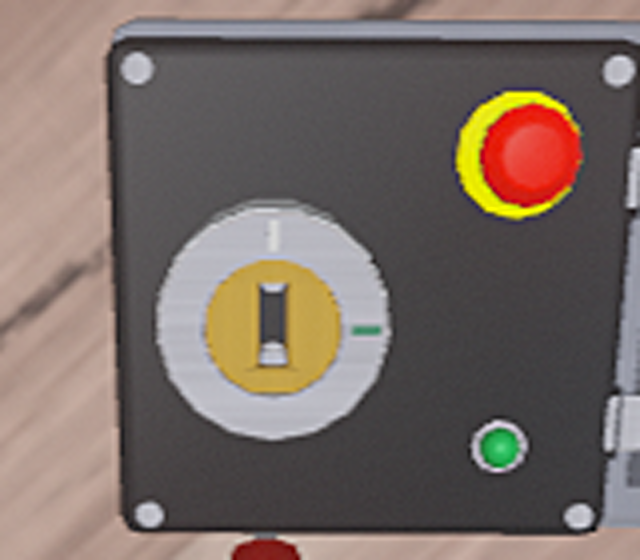

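Emit:
move_arm --pt "1 0 0.5 -8 0" --pt "1 0 1 -18 0" --pt "1 0 1.9 -28 0" --pt "1 3 1.9 -36 0" --pt "1 8 1.9 -39 0" --pt "1 14 1.9 -39.2 0" --pt "1 18 1.9 -39.2 0" --pt "1 18 1.9 -39.2 0" --newtons 60

```text
time: 17.63
position: [0.5372, -0.3498, 0.1606]
tool_rot: [0.035, 0.707, -0.034, 0.706]
ft_force: [-0.5, 0.9, -0.6]
grip_width: 0.011
```

Run:
```python
from h import *
for k in range(2):
    o=robot.get_obs();c=robot.camera('wrist')
plan(.5365,-.3509,.155,84.4);print(o['ft_force'])
cv2.imwrite('pics/w18.png',cv2.resize(c['image'][130:330,170:340,::-1],None,fx=3,fy=3,interpolation=cv2.INTER_CUBIC))
c=snap('scene','s18');cv2.imwrite('pics/s18.png',cv2.resize(c['image'][110:230,200:330,::-1],None,fx=4.5,fy=4.5,interpolation=cv2.INTER_CUBIC))
```

```text
now [ 0.5378 -0.3501  0.1615] yaw 84.41 tilt [-2.e-04  3.e-04 -1.e+00] t 17.73 q6 -2.22
 shift [ 6.5 -0.9 -1.2] turn 0.01
[ 0.5372311  -0.03689767 -0.49044748]
```

View pics/w18.png

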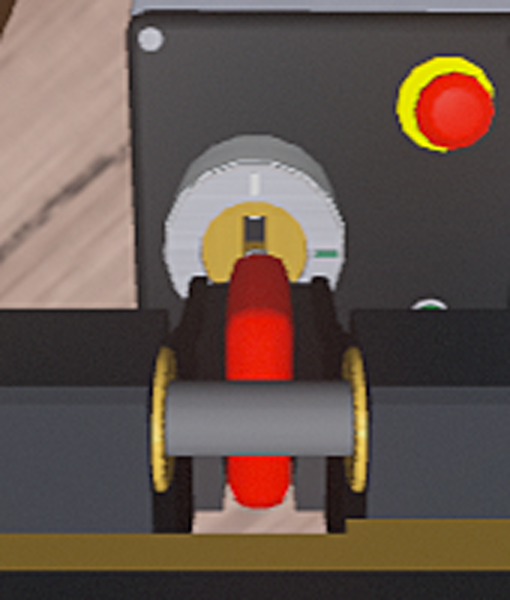

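View pics/s18.png

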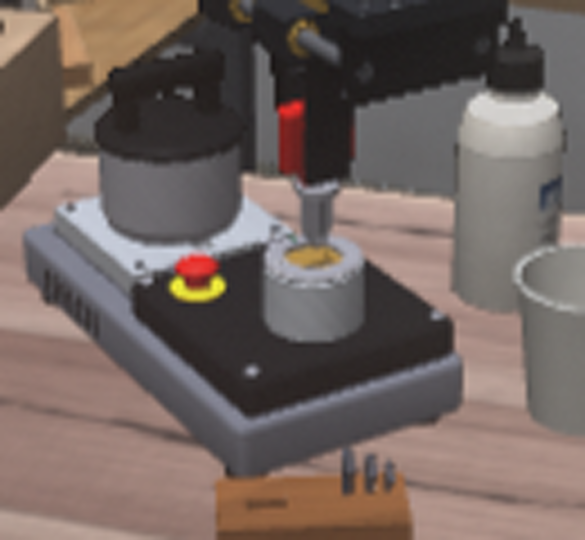

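Emit:
move_arm --pt "1 0 -0.5 -0.6 0" --pt "1 0 -0.9 -1.2 0" --pt "1 2 -0.9 -1.2 0" --pt "1 4 -0.9 -1.2 0" --pt "1 6 -0.9 -1.2 0" --pt "1 8 -0.9 -1.2 0" --pt "1 8 -0.9 -1.2 0"

```text
time: 18.37
position: [0.536, -0.3506, 0.1534]
tool_rot: [0.035, 0.707, -0.034, 0.706]
ft_force: [-0.6, -1.1, -0.1]
grip_width: 0.0116
```

Run:
```python
from h import *
o=robot.get_obs();plan(.5365,-.3509,.145,84.4);print(o['ft_force'],o['moment'])
```

```text
now [ 0.536  -0.3506  0.1534] yaw 84.4 tilt [-8.e-04  8.e-04 -1.e+00] t 18.37 q6 -2.23
 shift [ 8.4 -0.2  0.6] turn 0.0
[-0.62927084 -1.09902599 -0.08261073] [ 0.09968858 -0.1696425  -0.02358873]
```

Tip is just in the mouth (TCP 0.153, mouth contact 0.155) with no force, so I continue.

Emit:
move_arm --pt "1 1.5 0 0.3 0" --pt "1 3 0 0.3 0" --pt "1 4.5 0 0.3 0" --pt "1 5 0 0.3 0" --pt "1 5 0 0.3 0"

```text
time: 18.78
position: [0.5364, -0.3508, 0.1488]
tool_rot: [0.035, 0.706, -0.034, 0.706]
ft_force: [0.4, 0.4, -0.8]
grip_width: 0.0118
```

Emit:
move_arm --pt "1 1 0 0 0" --pt "1 2 0 0 0" --pt "1 3 0 0 0" --pt "1 3 0 0 0"

```text
time: 19.12
position: [0.5364, -0.3508, 0.1458]
tool_rot: [0.035, 0.706, -0.034, 0.706]
ft_force: [0.5, -0.5, -0.3]
grip_width: 0.0121
```

Run:
```python
from h import *
o=robot.get_obs();plan(.5365,-.3509,.145,84.4);print(o['ft_force'],o['moment'])
c=robot.camera('wrist');cv2.imwrite('pics/w19.png',cv2.resize(c['image'][130:330,170:340,::-1],None,fx=3,fy=3,interpolation=cv2.INTER_CUBIC))
c=snap('scene','s19');cv2.imwrite('pics/s19.png',cv2.resize(c['image'][110:230,200:330,::-1],None,fx=4.5,fy=4.5,interpolation=cv2.INTER_CUBIC))
```

```text
now [ 0.5364 -0.3508  0.1458] yaw 84.4 tilt [-3.e-04  3.e-04 -1.e+00] t 19.12 q6 -2.23
 shift [ 0.8 -0.1  0.1] turn 0.0
[ 0.46907217 -0.45805986 -0.31672184] [ 0.07968985 -0.12637379 -0.01444875]
```

View pics/s19.png

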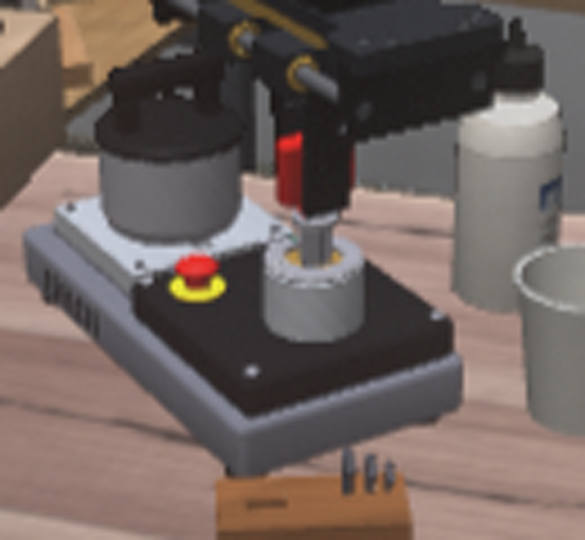

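View pics/w19.png

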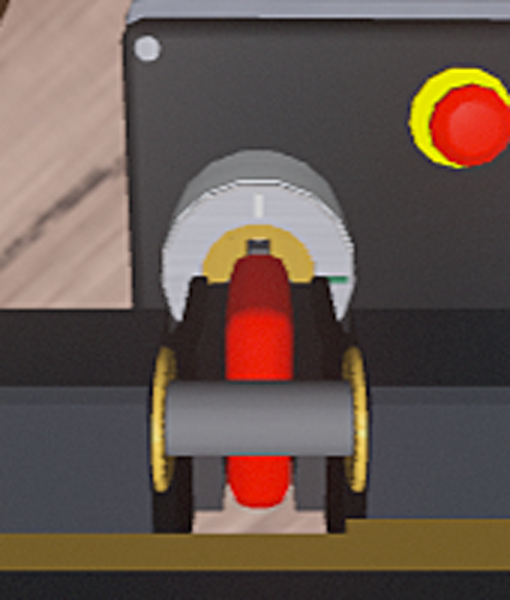

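The blade is in the keyway, about 9 mm deep and free. I push on through the pins.

Emit:
move_arm --pt "1 2 0 0 0" --pt "1 4 0 0 0" --pt "1 6 0 0 0" --pt "1 6 0 0 0" --pt "1 6 0 0 0"

```text
time: 19.63
position: [0.5357, -0.3508, 0.14]
tool_rot: [0.035, 0.707, -0.034, 0.706]
ft_force: [-3.3, 0.2, 2.8]
grip_width: 0.0116
```

Emit:
move_arm --pt "1 2 0 0 0" --pt "1 4 0 0 0" --pt "1 4 0 0 0" --pt "1 4 0 0 0"

```text
time: 19.97
position: [0.5364, -0.3511, 0.1361]
tool_rot: [0.034, 0.706, -0.035, 0.706]
ft_force: [-2.5, -0.6, 2.3]
grip_width: 0.0115
```

Emit:
move_arm --pt "1 2 0 0.4 0" --pt "1 4 0 0.4 0" --pt "1 4 0 0.4 0" --pt "1 4 0 0.4 0"

```text
time: 20.3
position: [0.5364, -0.351, 0.1319]
tool_rot: [0.035, 0.707, -0.034, 0.706]
ft_force: [-4.5, -0.9, 3.4]
grip_width: 0.0114
```

Emit:
move_arm --pt "1 2 0 0 0" --pt "1 4 0 0 0" --pt "1 4 0 0 0" --pt "1 4 0 0 0"

```text
time: 20.63
position: [0.5364, -0.3511, 0.128]
tool_rot: [0.034, 0.707, -0.035, 0.706]
ft_force: [-4.3, -0.9, 3.0]
grip_width: 0.0115
```

Run:
```python
from h import *
o=robot.get_obs();plan(.5365,-.3509,.126,84.4);print(o['ft_force'],o['moment'])
```

```text
now [ 0.5364 -0.3511  0.128 ] yaw 84.41 tilt [-1.e-03 -1.e-04 -1.e+00] t 20.63 q6 -2.23
 shift [2.  0.2 0.1] turn 0.01
[-4.26247755 -0.917078    3.00564945] [-0.1462265   0.85362937 -0.04528833]
```

Run:
```python
from h import *
c=robot.camera('wrist');cv2.imwrite('pics/w20.png',cv2.resize(c['image'][130:330,170:340,::-1],None,fx=3,fy=3,interpolation=cv2.INTER_CUBIC))
c=snap('scene','s20');cv2.imwrite('pics/s20.png',cv2.resize(c['image'][110:230,200:330,::-1],None,fx=4.5,fy=4.5,interpolation=cv2.INTER_CUBIC))
```

```text
(no output)
```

View pics/s20.png

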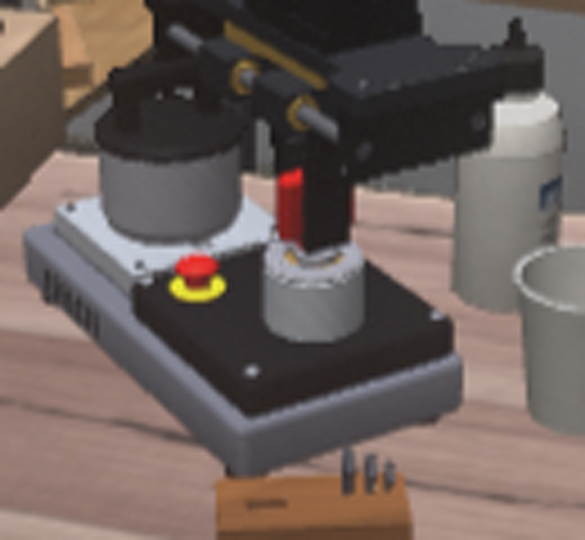

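View pics/w20.png

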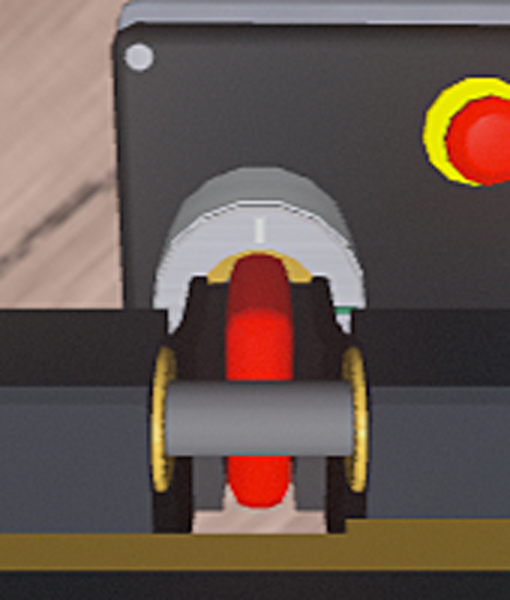

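The key hasn't slipped in the grip and is about 2 mm from home. I press on to the stop.

Emit:
move_arm --pt "1 1 0 0.3 0" --pt "1 2 0 0.3 0" --pt "1 3 0 0.3 0" --pt "1 3 0 0.3 0" --pt "1 3 0 0.3 0"

```text
time: 21.15
position: [0.5365, -0.3508, 0.1259]
tool_rot: [0.035, 0.707, -0.034, 0.706]
ft_force: [-7.3, -0.4, 9.5]
grip_width: 0.0116
```

Run:
```python
from h import *
o=robot.get_obs();plan(.5365,-.3509,.126,84.4);print(o['ft_force'],o['moment'])
```

```text
now [ 0.5365 -0.3508  0.1259] yaw 84.41 tilt [-1.6e-03  5.0e-04 -1.0e+00] t 21.15 q6 -2.23
 shift [-0.1 -0.1  0. ] turn 0.01
[-7.31535843 -0.44577794  9.51231327] [ 0.16834906  1.06356493 -0.00829869]
```

Emit:
move_arm --pt "1 1 0 0.5 0" --pt "1 1.5 0 1 0" --pt "1 1.5 0 1 0"

```text
time: 21.4
position: [0.5366, -0.3509, 0.1258]
tool_rot: [0.034, 0.708, -0.034, 0.705]
ft_force: [-10.6, 2.1, 18.1]
grip_width: 0.0114
```

Run:
```python
from h import *
o=robot.get_obs();plan(.5365,-.3509,.126,84.4);print(o['ft_force'],o['moment'])
c=robot.camera('wrist');cv2.imwrite('pics/w21.png',cv2.resize(c['image'][130:330,170:340,::-1],None,fx=3,fy=3,interpolation=cv2.INTER_CUBIC))
```

```text
now [ 0.5366 -0.3509  0.1258] yaw 84.44 tilt [-3.6e-03  6.0e-04 -1.0e+00] t 21.4 q6 -2.22
 shift [-0.2 -0.  -0.1] turn 0.04
[-10.56779224   2.08857776  18.09977994] [ 0.35878716  1.86796162 -0.01919815]
```

View pics/w21.png

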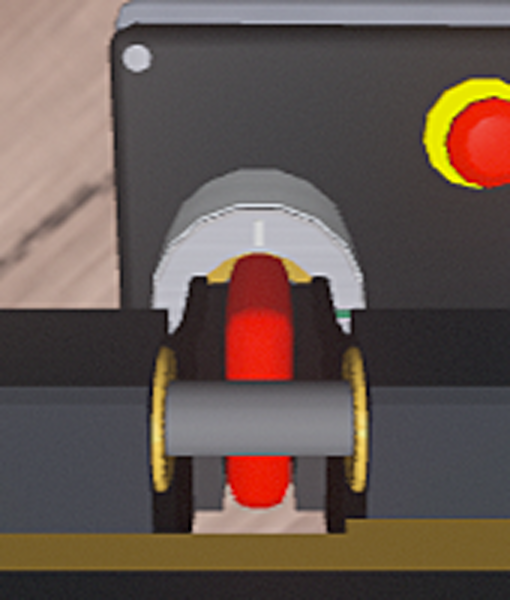

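The key is home: z is stiff at 0.1258 under 18 N and 0.126 is expected. I ease the push a little and start turning clockwise.

Emit:
move_arm --pt "1 -0.7 0 -0.5 0" --pt "1 -0.7 0 -0.5 0" --pt "1 -0.7 0 -0.5 5" --pt "1 -0.7 0 -0.5 10" --pt "1 -0.7 0 -0.5 15" --pt "1 -0.7 0 -0.5 20" --pt "1 -0.7 0 -0.5 20"

```text
time: 22.03
position: [0.5367, -0.3508, 0.1258]
tool_rot: [0.157, 0.69, -0.157, 0.689]
ft_force: [-8.8, 0.9, 14.1]
grip_width: 0.0116
```

Run:
```python
from h import *
o=robot.get_obs();plan(.5365,-.3509,.126,84.4);print(o['ft_force'],o['moment'],o['grip_width'])
```

```text
now [ 0.5367 -0.3508  0.1258] yaw 64.26 tilt [-2.3e-03  6.0e-04 -1.0e+00] t 22.03 q6 -1.87
 shift [-0.2 -0.2 -0.1] turn -20.14
[-8.75624081  0.87332422 14.11198547] [0.28213614 1.44443694 0.05894843] 0.01157005022647331
```

Emit:
move_arm --pt "1 0 0 0 5" --pt "1 0 0 0 10" --pt "1 0 0 0 15" --pt "1 0 0 0 20" --pt "1 0 0 0 25" --pt "1 0 0 0 30" --pt "1 0 0 0 35" --pt "1 0 0 0 40"

```text
time: 22.7
position: [0.5372, -0.3506, 0.1259]
tool_rot: [0.384, 0.594, -0.384, 0.593]
ft_force: [-6.9, 2.1, 12.9]
grip_width: 0.0116
```

Run:
```python
from h import *
o=robot.get_obs();plan(.5365,-.3509,.126,-5.6);print(o['ft_force'],o['moment'],o['grip_width'])
c=robot.camera('wrist');cv2.imwrite('pics/w22.png',cv2.resize(c['image'][:,:,::-1],(768,576)))
```

```text
now [ 0.5372 -0.3506  0.1259] yaw 24.19 tilt [-1.1e-03  6.0e-04 -1.0e+00] t 22.7 q6 -1.17
 shift [-0.1 -0.8 -0. ] turn 29.79
[-6.9008753   2.07319449 12.90822772] [0.3145502  1.23724269 0.10165323] 0.011578778279616345
```

View pics/w22.png

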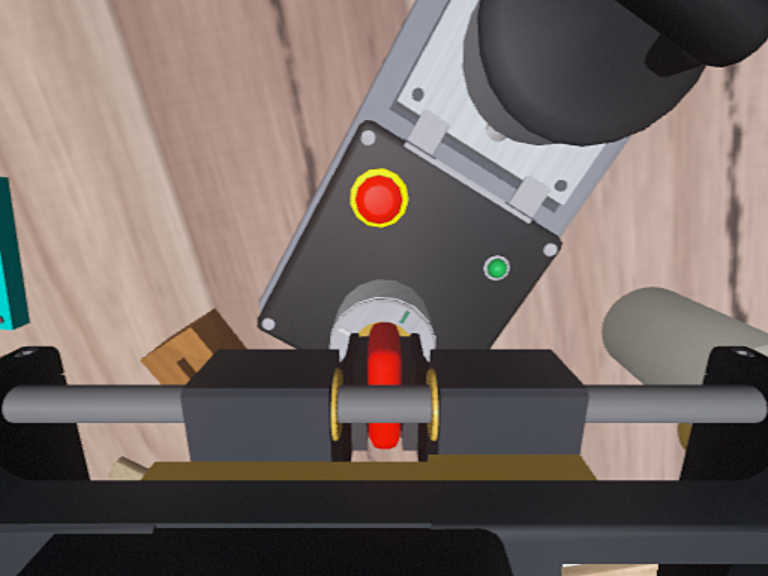

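The key turns and the fork prongs are advancing onto the pot's foot at (430,130) and (530,190). I finish the turn.

Emit:
move_arm --pt "1 0 0 0 5" --pt "1 0 0 0 10" --pt "1 0 0 0 15" --pt "1 0 0 0 20" --pt "1 0 0 0 25" --pt "1 0 0 0 30" --pt "1 0 0 0 33" --pt "1 0 0 0 33"

```text
time: 23.42
position: [0.5375, -0.3509, 0.1258]
tool_rot: [-0.536, -0.461, 0.536, -0.461]
ft_force: [-6.7, 1.6, 13.1]
grip_width: 0.0115
```

Run:
```python
from h import *
o=robot.get_obs();plan(.5365,-.3509,.126,-5.6);print(o['ft_force'],o['moment'],o['grip_width'])
c=robot.camera('wrist');cv2.imwrite('pics/w23.png',cv2.resize(c['image'][:,:,::-1],(768,576)))
c=snap('scene','s23');cv2.imwrite('pics/s23.png',cv2.resize(c['image'][100:250,180:360,::-1],None,fx=4,fy=4,interpolation=cv2.INTER_CUBIC))
```

```text
now [ 0.5375 -0.3509  0.1258] yaw -8.67 tilt [-5.e-04  0.e+00 -1.e+00] t 23.42 q6 -0.6
 shift [-0.2 -1.   0.2] turn -3.07
[-6.65417557  1.64805033 13.12228016] [0.22723467 1.22554818 0.16264742] 0.011518472459860311
```

View pics/w23.png

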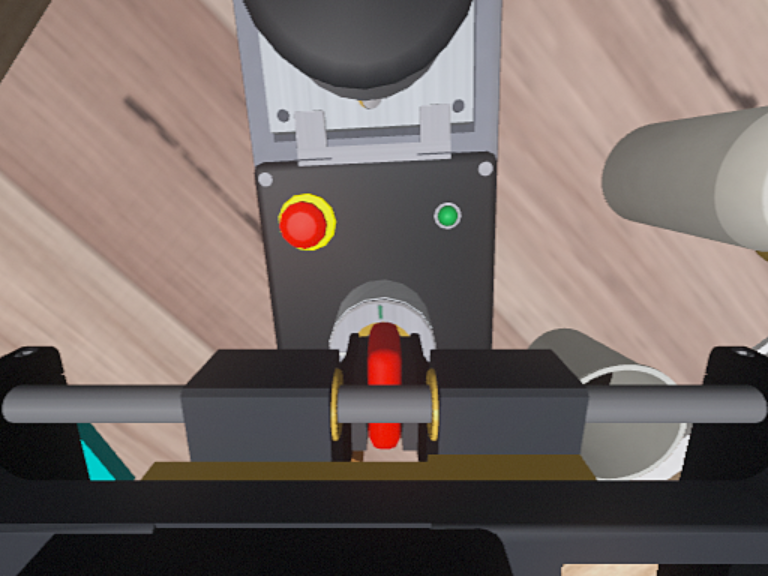

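View pics/s23.png

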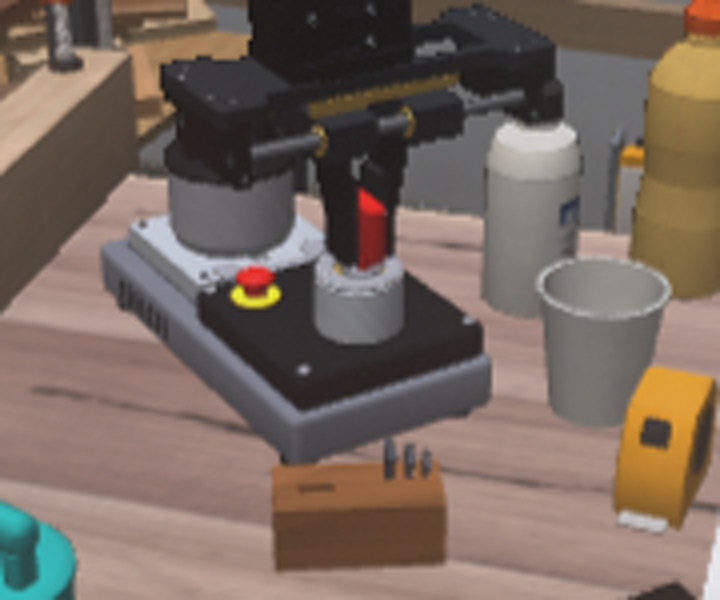

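Emit:
move_arm --pt "1 0 0 0 1" --pt "1 0 0 0 1" --pt "1 0 0 0 1" --pt "1 0 0 0 1"

```text
time: 23.85
position: [0.5375, -0.3509, 0.1259]
tool_rot: [-0.54, -0.457, 0.54, -0.456]
ft_force: [-5.9, 1.3, 12.8]
grip_width: 0.0118
```

Run:
```python
from h import *
o=robot.get_obs();plan(.5365,-.3509,.126,-5.6);print(o['ft_force'],o['moment'],o['grip_width'])
print(robot.hand_in())
```

```text
now [ 0.5375 -0.3509  0.1259] yaw -9.56 tilt [-5.e-04 -0.e+00 -1.e+00] t 23.85 q6 -0.58
 shift [-0.1 -1.   0.2] turn -3.96
[-5.85761337  1.32450274 12.76864251] [0.22238089 1.16687362 0.04356473] 0.011797686836975773
the job is handed in; nothing more can be done
None
```

The job is done and handed in at about 24 s of the 67 s limit. The hand-in gives no verdict, so the results below rest on my own checks.

- **Pot:** I set it on the pegs and let go. It had swung a few degrees in the grip on the way, so I levelled it against the pegs before releasing. Tapping the grip bar with the shut fingers met contact at 146 mm, which is where a fully seated pot puts it.
- **Key:** I took it from the block and pressed it past the pins. It came to a hard stop with its origin at about 90.8 mm, against 91 mm expected, and held there under 18 N. The pins resisted less than the stated 8–12 N between moves. The key did not slip in the grip, and the hard stop fits the home depth.
- **Turn:** The tool turned 94° clockwise, which puts the plug at roughly 1.5 rad allowing for the play. I did not read the plug or latch directly. The last pictures show both fork prongs over the pot's foot.
- **Final hold:** I handed in still gripping the key, commanded to 60 N, with about 13 N of downward push. A sideways force of about 6 N remained, and the tool was about 1 mm off my lock estimate, within the 3 mm allowed.
- **Bystanders:** The arm touched none of them. In the last pictures the bottle, cup and tape measure were upright and looked undisturbed. I did not re-measure their positions, and the stirring stick was only partly in view.

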